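# Change over from the wheel tin to the whetstone case

### The job

We are done with the small wheels and going on to the whetstone: push the standing-open lid of the square tin over so that it falls fully shut, and flip the long case's lid up by its front lip, past upright, so that it rests open on its own. Do it gently with the fingertips only: neither box may be gripped, lifted, tipped or shoved from its place, and the other things on the bench are left alone. Either box may be done first; finish with the hand clear.

Things in the scene. Friction and masses are not known exactly. Their poses are not given: they have to be found in the camera images.
- stone_case: the long whetstone case: loose open-topped box of bare sheet steel, 110 mm (x) by 190 mm (y) by 70 mm high, about 1.3 kg, with a grey whetstone inside (top 29 mm up). Origin at the centre of its underside, z up; x points from its front (with the lip) to its back (with the hinge), y along its length. It stands on the bench, front roughly towards the robot
- case_lid (a joint): angle of the long case's lid, rad: 0 shut, grows as it opens, stop at 2.0 (leaning back). A 4 mm steel plate, 110 x 190 mm, 0.18 to 0.29 kg, free on its hinge with a little damping: below about 1.5 it falls shut, beyond about 1.6 it falls open onto the stop and stays
- case_lid_hinge (a point): point on the long case's hinge line, mid-length: 55 mm behind the case's centre, 70 mm above the bench; the hinge line runs along the case's y
- case_lid_lip (a point): middle of the front edge of the lip on the long case's lid: a 4 mm thick, 90 mm wide tab at mid-length of the lid's front edge that stands out 24 mm beyond the case's front wall and rises outward at 20 degrees, free underneath. Shut: 136 mm in front of the hinge and 12 mm above it (82 mm above the bench); it swings with the lid
- wheel_tin: the square tin: loose open-topped box of the same bare steel, 100 x 100 mm and 90 mm high, 0.9 kg, with two small grinding wheels inside. Origin at the centre of its underside, z up; x points from its front to its back (hinge)
- tin_lid (a joint): angle of the tin's lid, rad: 0 shut, 2.0 the stop at which it leans back open, as it starts. 4 mm steel plate 100 x 100 mm, about 0.12 kg, with a 12 mm by 30 mm front lip; free on its hinge: pushed below about 1.5 it falls shut by itself
- tin_lid_hinge (a point): middle of the tin's hinge line: 50 mm behind the tin's centre, 90 mm above the bench; the lid's plate reaches 100 mm from it, its lip 111 mm
- oil_bottle: brown oil bottle, 34 mm across, 115 mm high, between the two boxes; origin under its centre
- slip_stone: small grey slip stone, 100 x 28 x 20 mm, lying on the robot's side of the boxes; origin under its centre
- knife: knife with a wooden handle, 280 mm long, lying behind the boxes; origin near its middle, on the bench
- mug: white mug, 80 mm across, 90 mm high, behind the boxes; origin under its centre
- hammer: hammer lying to the right; origin at the bench
- grinding_wheel: spare grinding wheel lying flat to the left, 120 mm across, 20 mm thick; origin under its centre
- old_driver: screwdriver lying to the right near the robot; origin at the bench
Not all that is in view belongs to the job. Leave any turquoise look-alike of the wheel_tin alone. Leave any blue look-alike of the stone_case alone.

How it is judged:
By the outcome, as a careful person would: the job done as asked, in the order asked, and still so for the second after the job is handed in, with the robot touching nothing.
It also fails if it takes over 50 s, if anything falls off the work surface, if the arm or the gripper's body presses on something with over 40 N, if the wrist force passes 120 N, or if a joint passes its speed limit or range.

### The arm

A 6-joint arm with a two-finger parallel gripper is mounted at the origin on the work surface. World frame = base frame: x ahead of the robot, y to its left, z up, the work surface at z = 0. Lengths are in m, angles in rad, forces in N, time in s.
With the tool pointing down it reaches from about 0.425 to 0.95 m from the base axis. Payload 3.5 kg.
Tool frame: the origin (TCP) lies on the mounting face of the last link; the fingertips stand 173 mm ahead of it and the grasp point (between the pads) lies 155 mm ahead of it; z points along the fingers, x is the direction in which the jaws open and shut, and the axes are right-handed (so a half turn about z gives the same grasp; the last joint's range is limited). The gripper opens to 85 mm and grips with 20 to 120 N. Pads are 22 mm wide; open, the fingers measure 114 mm over their backs; the gripper's body (76 mm by 85 mm) begins 54 mm behind the grasp point. The pads swing forward as they close: fully open they stand 13 mm farther back than shut.
Start: joints at [1.02, 0.286, 1.577, -0, 1.279, -0.15], TCP at [0.263, 0.622, 0.405] pointing down, gripper open.
Joint ranges: [-2.77, 2.77], [-0.9, 2.22], [0.21, 2.48], [-1.53, 4.67], [0.24, 2.81], [-2.84, 2.84]. Speed limits (rad/s): [2.79, 2.79, 3.14, 3.14, 3.14, 3.14].

### API

Orientations are given as a unit quaternion [x, y, z, w].
In Python, from plant import get_state, read_camera, sign_off gives the robot as it stands.
- The arm moves only by the shell command python3 -m jog 'ROWS' [FORCE]. ROWS is JSON, a list of rows, each an object of numbers: "grip": the closure, from 0 (fully open) to 1 (shut); "x", "y", "z": the shift along the tool's x, y, z in mm; "rx", "ry", "rz": the turn, a rotation vector about the tool's x, y, z in degrees. A call has 1 to 8 rows; each row shifts and turns the commanded pose from where the row before left it, along the tool's axes as they then stand; what a row does not reach is not made up. A row lasts 1/12 s, in which the tool goes at most 41.7 mm and 7.16 degrees, less where a joint would pass 70% of its speed; a pose out of reach is approached as far as the arm can. A call with a gripper value outside its range is refused whole. The fingers move at their own pace and stop on an object; FORCE is the grip in N (left out, the last holds). Time passes only in rows, so rows that do not move let the fingers close. It gives the time, the measured TCP pose, the force and the opening at its end, in the units of the state.
- get_state(): the state, without advancing time (a new reading comes with each control period).
- read_camera(name): name is "scene" or "top" or "wrist"; returns a dict with "frame" (384x512x3 uint8, red, green, blue), "intrinsics" (3x3 intrinsics, pixels), "k1" (the pictures are not rectified: a ray, as slopes to the right and down, at radius r is drawn at 1 + k1 r^2 times it, then the intrinsics apply), "R" (3x3) and "t" (3): a world point X has camera coordinates R X + t. Camera axes: x right, y down, z forward; pixel columns grow to the right and rows downward; lengths in m; the calibration is good to about 2 mm. A picture is of the moment at which its call begins. There is no depth.
- sign_off(): hands the job in, once; it reports no verdict.
The state is a dict: "time": time; "qpos": joint angles; "dq": joint speeds; "joint_efforts": joint torques, N m; "eef_pos": TCP position; "tcp_rot": TCP orientation; "contact_force": force on the tool from outside, world axes, zero at the start; "wrist_torque": the same for the moment, N m; "opening": opening from 0.0 (shut) to 1.0 (fully open).
Only numpy, scipy, OpenCV 4.12 (cv2) and the standard library are available. Lean on these libraries where they do the work, as an engineer would, in place of code of your own. Each camera call takes 0.05 s, during which the arm holds its last target.

## Working session

There is one attempt and no reset: what is moved stays moved. The work goes in short steps, Python scripts to look and compute and a shell command to move; the robot and the scene stay as the last step left them, time stands still between calls to the robot, and variables do not carry over. Pictures are saved under pics/ and viewed, and the job is handed in when it is done.

```bash
ls; mkdir -p pics; python3 - <<'E'
from plant import get_state, read_camera
import cv2
s=get_state(); print(s)
for n in ["scene","top","wrist"]:
    c=read_camera(n); cv2.imwrite(f"pics/{n}0.png",cv2.cvtColor(c["frame"],cv2.COLOR_RGB2BGR))
    import pickle; pickle.dump(c,open(f"{n}0.pkl","wb"))
    print(n,c["intrinsics"],c["k1"],c["R"],c["t"])
E
```

```text
pics
{'time': 0.0, 'qpos': array([ 1.02000971e+00,  2.87161986e-01,  1.57817929e+00, -2.14162822e-05,
        1.27859416e+00, -1.50014225e-01]), 'dq': array([ 0.00226446, -0.00015043, -0.00039045, -0.00059151,  0.00018281,
       -0.00113234]), 'joint_efforts': array([ 7.58037877e-04, -4.05967176e+01, -2.92635638e+01, -1.07434532e-04,
        5.64973147e-03, -4.42018219e-06]), 'eef_pos': array([0.26318559, 0.6213004 , 0.40334792]), 'tcp_rot': array([ 8.33703194e-01,  5.52211564e-01, -1.05798019e-03,  5.02929654e-04]), 'contact_force': array([-0.00607045, -0.40676599, -0.23890165]), 'wrist_torque': array([-0.03564185,  0.0341909 ,  0.01008294]), 'opening': 1.0025944808143223}
scene [[492.26807735   0.         261.2468604 ]
 [  0.         492.26807735 199.51560195]
 [  0.           0.           1.        ]] -0.12469123856405204 [[-0.38350995  0.92331538  0.02021921]
 [ 0.66415922  0.29094684 -0.68865264]
 [-0.6417263  -0.25067637 -0.72480944]] [ 0.22521397 -0.28782615  1.81834887]
top [[375.26567975   0.         257.42449007]
 [  0.         375.26567975 192.93453773]
 [  0.           0.           1.        ]] -0.07507674316836735 [[ 0.02606044 -0.99934588  0.02507321]
 [-0.99279174 -0.02880841 -0.11633845]
 [ 0.11698467 -0.02186065 -0.99289309]] [-0.02265211  0.52781066  1.08647662]
wrist [[278.58678983   0.         254.58369527]
 [  0.         278.58678983 188.78491862]
 [  0.           0.           1.        ]] -0.035536990974737254 [[ 0.38952136  0.92101643 -0.00136043]
 [ 0.88449509 -0.3736629   0.27936441]
 [ 0.25679086 -0.1100217  -0.96018419]] [-0.67437126 -0.03653152  0.37853851]
```

View pics/scene0.png

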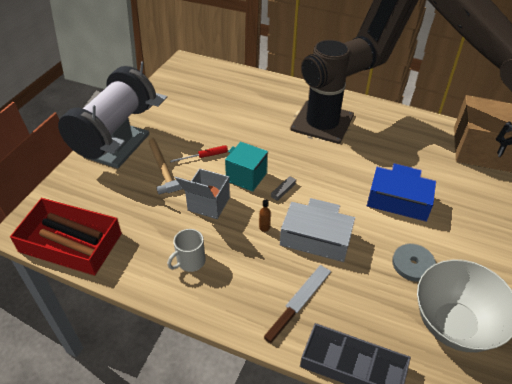

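View pics/top0.png

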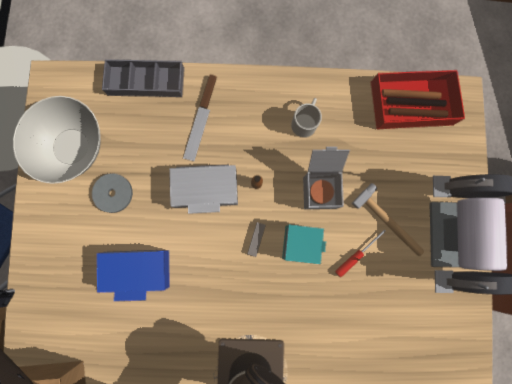

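View pics/wrist0.png

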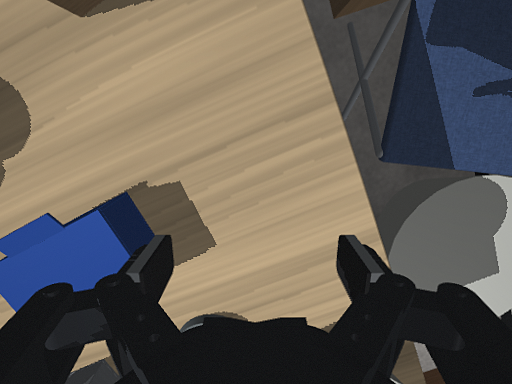

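The scene picture shows the grey case (about 318,230, lip facing the robot), the tin with its lid open (208,195), and the teal and blue look-alikes. In the top picture the case is at (203,187) and the tin at (323,188). I'll enlarge both.

```bash
cat > h.py <<'E'
import numpy as np, cv2, pickle
def proj(c,X):
    p=np.atleast_2d(X)@c["R"].T+c["t"]; s=p[:,:2]/p[:,2:]; r2=(s**2).sum(1,keepdims=True)
    s=s*(1+c["k1"]*r2); K=c["intrinsics"]; return s*[K[0,0],K[1,1]]+[K[0,2],K[1,2]]
def unproj(c,uv,z):
    K=c["intrinsics"]; d=(np.array(uv,float)-[K[0,2],K[1,2]])/[K[0,0],K[1,1]]; s=d.copy()
    for _ in range(20): s=d/(1+c["k1"]*(s@s))
    ray=c["R"].T@np.r_[s,1]; o=-c["R"].T@c["t"]; return o+ray*(z-o[2])/ray[2]
def load(n): return pickle.load(open(n,"rb"))
def crop(c,x0,y0,w,h,f,name,pts=None):
    im=cv2.cvtColor(c["frame"],cv2.COLOR_RGB2BGR)[y0:y0+h,x0:x0+w]
    im=cv2.resize(im,None,fx=f,fy=f,interpolation=cv2.INTER_CUBIC)
    if pts is not None:
        for a,b in pts:
            p=proj(c,np.array([a,b])); q=[tuple(int(round(v)) for v in ((u-[x0,y0]+.5)*f)) for u in p]
            cv2.line(im,q[0],q[1],(0,0,255),1)
    cv2.imwrite("pics/"+name,im)
E
python3 - <<'E'
from h import *
t=load("top0.pkl"); s=load("scene0.pkl")
crop(t,160,150,90,75,8,"t_case.png"); crop(t,295,140,90,75,8,"t_tin.png"); crop(s,270,190,100,75,8,"s_case.png"); crop(s,150,155,100,75,8,"s_tin.png")
E
```

```text
(no output)
```

View pics/t_case.png

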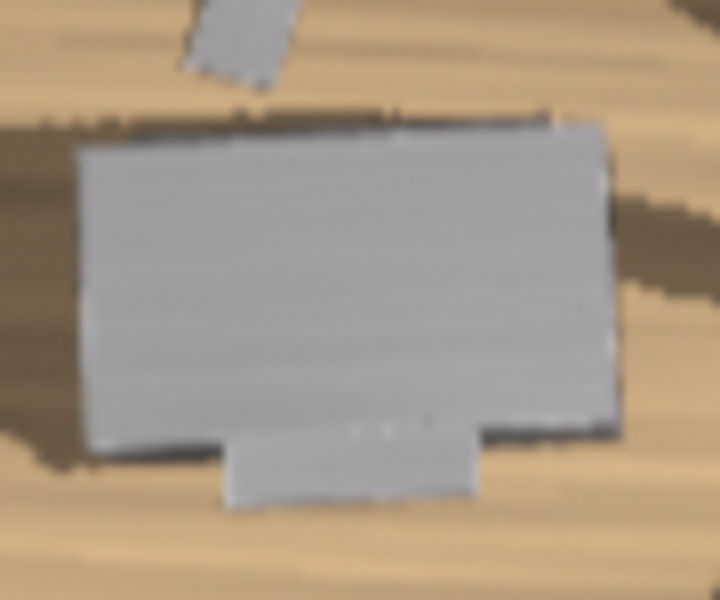

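View pics/t_tin.png

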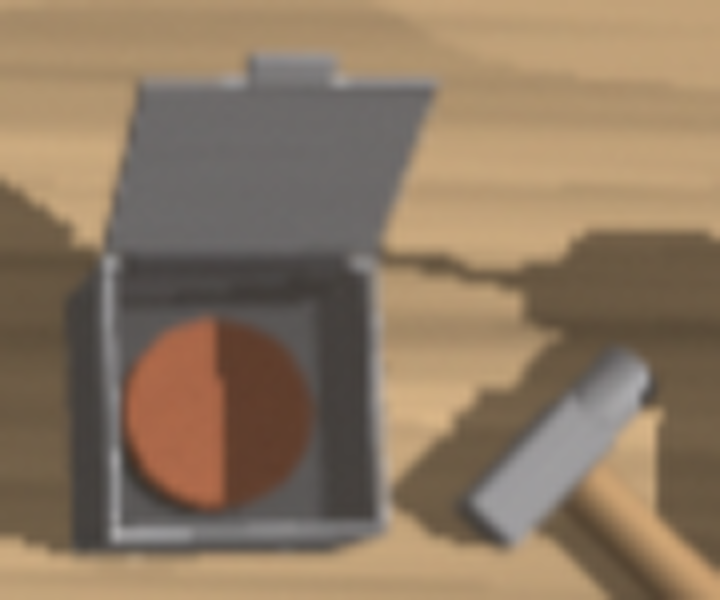

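View pics/s_case.png

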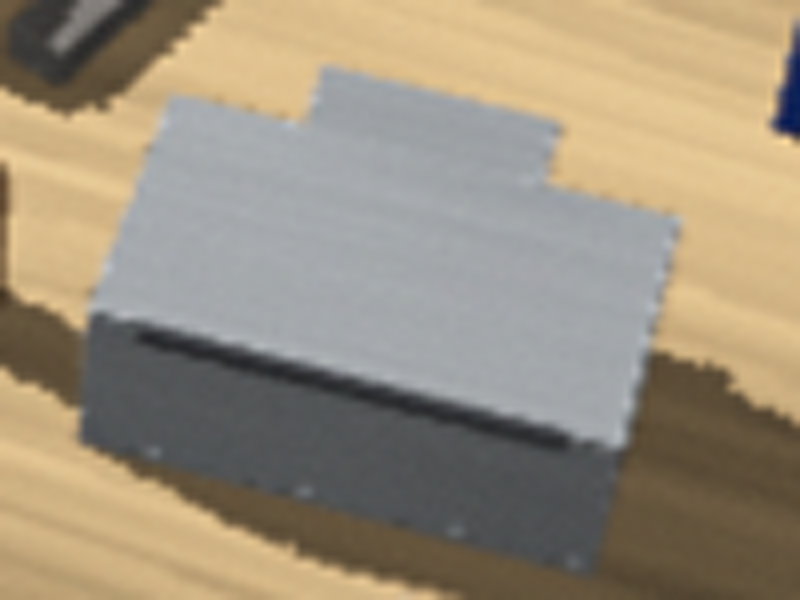

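View pics/s_tin.png

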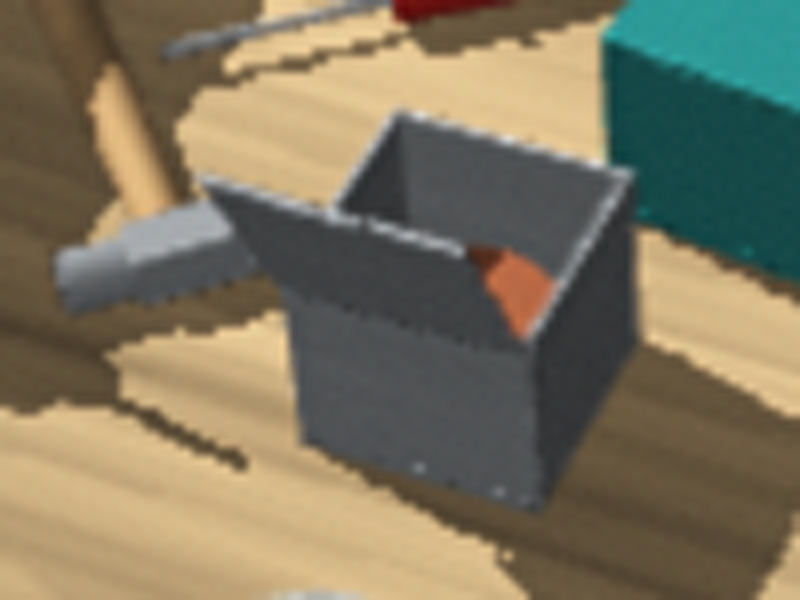

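```bash
cat > fit.py <<'E'
from h import *
from scipy.optimize import least_squares
t=load("top0.pkl"); s=load("scene0.pkl")
def full(lst,x0,y0): return np.array([[x0+a/8-.5,y0+b/8-.5] for a,b in lst])
def W(p,L):
    c,sn=np.cos(p[2]),np.sin(p[2]); L=np.array(L,float)
    return np.c_[p[0]+c*L[:,0]-sn*L[:,1],p[1]+sn*L[:,0]+c*L[:,1],L[:,2]]
h=.074
caseT=[((.055,.095,h),(78,147)),((.055,-.095,h),(603,122)),((-.055,-.095,h),(618,428)),((-.055,.095,h),(90,448)),((-.081,.045,.083),(227,507)),((-.081,-.045,.083),(476,494))]
caseS=[((-.055,-.095,h),(170,97)),((-.055,.095,h),(680,218)),((.055,-.095,h),(92,315)),((.055,.095,h),(622,448)),((.055,-.095,0),(82,440)),((.055,.095,0),(597,572)),((-.081,-.045,.083),(322,67)),((-.081,.045,.083),(562,128))]
h=.09
tinT=[((.05,.05,h),(108,258)),((.05,-.05,h),(372,262)),((-.05,-.05,h),(382,528)),((-.05,.05,h),(112,540))]
tinS=[((-.05,-.05,h),(402,112)),((-.05,.05,h),(632,172)),((.05,-.05,0),(302,440)),((.05,.05,0),(543,508)),((-.05,.05,0),(638,345)),((.05,.05,h),(530,340)),((.05,-.05,h),(288,290))]
for nm,T,S,ot,os in [("case",caseT,caseS,(160,150),(270,190)),("tin",tinT,tinS,(295,140),(150,155))]:
    A=[l for l,_ in T]; a=full([q for _,q in T],*ot); B=[l for l,_ in S]; b=full([q for _,q in S],*os)
    f=lambda p: np.r_[(proj(t,W(p,A))-a).ravel(),(proj(s,W(p,B))-b).ravel()]
    r=least_squares(f,[.55,0,0],loss="soft_l1")
    print(nm,r.x,np.degrees(r.x[2])); print(f(r.x).reshape(-1,2).round(1).tolist())
for nm,uv,c,z in [("bottle top",(256,181),t,.115)]: print(nm,unproj(c,uv,z))
print("cam",-t["R"].T@t["t"])
for nm,uv in [("slip",(257,222)),("slip2",(252,254)),("tealTR",(325,229)),("tealBR",(320,264)),("tealTL",(288,225)),("tealBL",(285,262)),("hammer",(366,195)),("knife",(189,160)),("mug",(307,122)),("drv",(382,233)),("blueT",(98,255)),("blueTR",(168,250))]:
    print(nm,unproj(t,uv,.02).round(3))
E
python3 fit.py
```

```text
case [0.54165029 0.15142832 0.08400603] 4.8131908932419
[[-0.7, -0.0], [-0.4, -0.4], [-0.4, -0.8], [-1.0, 0.4], [-0.8, 1.0], [0.0, 0.8], [-0.3, -0.4], [0.1, 0.1], [-1.1, -0.3], [-0.0, 0.3], [-1.1, 0.7], [-0.8, 1.0], [-0.3, -0.9], [-0.1, -1.2]]
tin [ 0.53746515 -0.19719775  0.04704242] 2.69533206197338
[[-1.6, 0.4], [0.0, -0.6], [0.4, 0.9], [-0.8, 0.1], [-1.0, -0.7], [0.4, -0.1], [-0.2, 0.7], [-0.3, 1.0], [0.5, -1.0], [-0.1, 1.3], [-1.2, -1.3]]
bottle top [ 0.55142559 -0.00146318  0.115     ]
cam [0.39749528 0.01631918 1.14072777]
slip [ 0.442 -0.009  0.02 ]
slip2 [0.347 0.003 0.02 ]
tealTR [ 0.427 -0.214  0.02 ]
tealBR [ 0.323 -0.2    0.02 ]
tealTL [ 0.436 -0.102  0.02 ]
tealBL [ 0.326 -0.095  0.02 ]
hammer [ 0.533 -0.339  0.02 ]
knife [0.624 0.202 0.02 ]
mug [ 0.755 -0.156  0.02 ]
drv [ 0.419 -0.388  0.02 ]
blueT [0.331 0.46  0.02 ]
blueTR [0.352 0.251 0.02 ]
```

Fit residuals are about 1 px: case centre (0.542, 0.151) at yaw 4.8°, tin centre (0.537, −0.197) at yaw 2.7°. I'll do the case first. I'm moving near it with the gripper closing, and logging joint angles so I can learn the arm's geometry.

```bash
cat >> h.py <<'E'
def log():
    from plant import get_state
    s=get_state()
    try: L=load("log.pkl")
    except Exception: L=[]
    L.append(s); pickle.dump(L,open("log.pkl","wb"))
    from scipy.spatial.transform import Rotation as Ro
    R=Ro.from_quat(s["tcp_rot"]).as_matrix(); p=s["eef_pos"]
    print("t",round(s["time"],2),"q",s["qpos"].round(3),"tcp",p.round(4),"tip",(p+.173*R[:,2]).round(4)); print("axes x",R[:,0].round(3),"y",R[:,1].round(3),"z",R[:,2].round(3),"F",s["contact_force"].round(2),"op",round(s["opening"],2)); return s,R
E
python3 -c "from h import *;log()"
python3 -m jog '[{"x":-32,"y":30,"grip":1},{"x":-32,"y":30,"grip":1},{"x":-32,"y":30,"grip":1},{"x":-32,"y":30,"grip":1},{"x":-32,"y":30,"grip":1},{"x":-32,"y":30,"grip":1},{"x":-32,"y":30,"grip":1},{"x":-32,"y":30,"grip":1}]' 20
python3 -c "from h import *;log()"
python3 -m jog '[{"rz":-7,"grip":1},{"rz":-7,"grip":1},{"rz":-7,"grip":1},{"rz":-6.8,"grip":1},{"rx":-7,"grip":1},{"rx":-7,"grip":1},{"rx":-7,"grip":1},{"rx":-4,"grip":1}]'
python3 -c "from h import *;log()"
```

```text
t 0.15 q [ 1.02   0.287  1.578 -0.     1.279 -0.15 ] tcp [0.2632 0.6214 0.4036] tip [0.2631 0.6211 0.2306]
axes x [ 0.39   0.921 -0.002] y [ 0.921 -0.39  -0.   ] z [-0.001 -0.002 -1.   ] F [-0.02  0.42  0.21] op 1.0
t 0.15 q [ 1.02   0.287  1.578 -0.     1.279 -0.15 ] tcp [0.2632 0.6214 0.4036] tip [0.2631 0.6211 0.2306]
axes x [ 0.39   0.921 -0.002] y [ 0.921 -0.39  -0.   ] z [-0.001 -0.002 -1.   ] F [-0.02  0.42  0.21] op 1.0
t 0.15 q [ 1.02   0.287  1.578 -0.     1.279 -0.15 ] tcp [0.2632 0.6214 0.4036] tip [0.2631 0.6211 0.2306]
axes x [ 0.39   0.921 -0.002] y [ 0.921 -0.39  -0.   ] z [-0.001 -0.002 -1.   ] F [-0.02  0.42  0.21] op 1.0$[0]: bad value
$[0]: bad value
```

```bash
python3 -m jog --help; echo; python3 -m jog '[{"x":-32,"y":30,"grip":1.0}]' 20; python3 -m jog '[{"x":-30,"y":28,"z":0,"rx":0,"ry":0,"rz":0,"grip":1}]' 20;python3 -c "from h import *;log()"
```

```text
time: 0.23
eef_pos: [0.2758, 0.5858, 0.403]
tcp_rot: [0.833, 0.554, -0.0, -0.001]
contact_force: [0.7, -1.9, -0.2]
opening: 0.884
t 0.23 q [ 0.974  0.228  1.65   0.002  1.263 -0.201] tcp [0.2758 0.5858 0.403 ] tip [0.2755 0.586  0.23  ]
axes x [0.386 0.922 0.   ] y [ 0.922 -0.386 -0.002] z [-0.002  0.001 -1.   ] F [ 0.67 -1.85 -0.22] op 0.88invalid input: not JSON, or not a number
$[0]: bad value
```

A row is refused when its combined shift exceeds 41.7 mm, so I'll keep them smaller.

```bash

python3 -m jog '[{"x":-29,"y":28,"grip":1},{"x":-29,"y":28,"grip":1},{"x":-29,"y":28,"grip":1},{"x":-29,"y":28,"grip":1},{"x":-29,"y":28,"grip":1},{"x":-29,"y":28,"grip":1},{"x":-29,"y":28,"grip":1},{"x":-29,"y":28,"grip":1}]' 20
python3 -c "from h import *;log()"
python3 -m jog '[{"rz":-7,"grip":1},{"rz":-7,"grip":1},{"rz":-7,"grip":1},{"rz":-6.8,"grip":1},{"rx":-7,"grip":1},{"rx":-7,"grip":1},{"rx":-7,"grip":1},{"rx":-4,"grip":1}]'
python3 -c "from h import *;log()"
```

```text
t 0.23 q [ 0.974  0.228  1.65   0.002  1.263 -0.201] tcp [0.2758 0.5858 0.403 ] tip [0.2755 0.586  0.23  ]
axes x [0.386 0.922 0.   ] y [ 0.922 -0.386 -0.002] z [-0.002  0.001 -1.   ] F [ 0.67 -1.85 -0.22] op 0.88
t 0.23 q [ 0.974  0.228  1.65   0.002  1.263 -0.201] tcp [0.2758 0.5858 0.403 ] tip [0.2755 0.586  0.23  ]
axes x [0.386 0.922 0.   ] y [ 0.922 -0.386 -0.002] z [-0.002  0.001 -1.   ] F [ 0.67 -1.85 -0.22] op 0.88$[0]: bad value
$[0]: bad value
```

So every key has to be present in every row.

```bash

python3 -m jog '[{"x":-28,"y":27,"z":0,"rx":0,"ry":0,"rz":0,"grip":1},{"x":-28,"y":27,"z":0,"rx":0,"ry":0,"rz":0,"grip":1},{"x":-28,"y":27,"z":0,"rx":0,"ry":0,"rz":0,"grip":1},{"x":-28,"y":27,"z":0,"rx":0,"ry":0,"rz":0,"grip":1},{"x":-28,"y":27,"z":0,"rx":0,"ry":0,"rz":0,"grip":1},{"x":-28,"y":27,"z":0,"rx":0,"ry":0,"rz":0,"grip":1},{"x":-28,"y":27,"z":0,"rx":0,"ry":0,"rz":0,"grip":1},{"x":-28,"y":27,"z":0,"rx":0,"ry":0,"rz":0,"grip":1}]'
python3 -c "from h import *;log()"
python3 -m jog '[{"x":0,"y":0,"z":0,"rx":0,"ry":0,"rz":-7,"grip":1},{"x":0,"y":0,"z":0,"rx":0,"ry":0,"rz":-7,"grip":1},{"x":0,"y":0,"z":0,"rx":0,"ry":0,"rz":-7,"grip":1},{"x":0,"y":0,"z":0,"rx":0,"ry":0,"rz":-6.8,"grip":1},{"x":0,"y":0,"z":0,"rx":-7,"ry":0,"rz":0,"grip":1},{"x":0,"y":0,"z":0,"rx":-7,"ry":0,"rz":0,"grip":1},{"x":0,"y":0,"z":0,"rx":-7,"ry":0,"rz":0,"grip":1},{"x":0,"y":0,"z":0,"rx":-4,"ry":0,"rz":0,"grip":1}]'
python3 -c "from h import *;log()"
```

```text
time: 0.9
eef_pos: [0.3889, 0.2907, 0.4045]
tcp_rot: [0.834, 0.552, -0.0, 0.0]
contact_force: [0.8, -0.2, 0.6]
opening: 0.001
t 0.9 q [ 0.433 -0.142  2.03  -0.     1.253 -0.738] tcp [0.3889 0.2907 0.4045] tip [0.3889 0.2906 0.2315]
axes x [ 0.39   0.921 -0.   ] y [ 0.921 -0.39  -0.   ] z [-0. -0. -1.] F [ 0.76 -0.19  0.64] op 0.0
time: 1.57
eef_pos: [0.3885, 0.2924, 0.4045]
tcp_rot: [0.66, 0.719, 0.161, 0.148]
contact_force: [0.5, 0.1, 0.2]
opening: -0.0
t 1.57 q [ 0.461 -0.201  2.095 -0.211  0.845 -1.087] tcp [0.3885 0.2924 0.4045] tip [0.4621 0.2986 0.248 ]
axes x [-0.085  0.996  0.   ] y [0.901 0.077 0.427] z [ 0.425  0.036 -0.904] F [0.48 0.06 0.22] op -0.0
```

```bash
cat > kin.py <<'E'
from h import *
from scipy.optimize import least_squares
from scipy.spatial.transform import Rotation as Ro
e=lambda a,x: Ro.from_euler(a,x).as_matrix()
def fk(q,k):
    a1,h,L2,o2,L3,o3,d=k
    A=e('z',q[0]); B=A@e('y',q[1]); C=B@e('y',q[2]); D=C@e('z',q[3])@e('y',q[4]); T=D@e('z',q[5])
    p=A@[a1,0,h]+B@[o2,0,L2]+C@[o3,0,L3]+D@[0,0,d]; return p,T
LO=np.array([-2.77,-.9,.21,-1.53,.24,-2.84]); HI=np.array([2.77,2.22,2.48,4.67,2.81,2.84])
def ik(p,R,k,q0):
    f=lambda q:(lambda P,T: np.r_[(P-p)*10,(T-R).ravel()])(*fk(q,k))
    r=least_squares(f,np.clip(q0,LO+.001,HI-.001),bounds=(LO,HI)); P,T=fk(r.x,k)
    return r.x,np.linalg.norm(P-p),np.degrees(Ro.from_matrix(T.T@R).magnitude())
def fitk():
    L=load("log.pkl")
    f=lambda k: np.r_[tuple((fk(s["qpos"],k)[0]-s["eef_pos"])*1e3 for s in L)+(np.array([k[3],k[5],k[0]])*1,)]
    return least_squares(f,[0,.2,.4,0,.4,0,.1]),f
if __name__=="__main__":
    r,f=fitk(); print(r.x.round(4),abs(f(r.x)).max())
    L=load("log.pkl"); s=L[-1]; print(fk(s["qpos"],r.x)[1].round(3),Ro.from_quat(s["tcp_rot"]).as_matrix().round(3))
E
python3 kin.py
```

```text
[ 0.236   0.1735  0.3647  0.0094  0.3599  0.0976 -0.0796] 84.60618515433022
[[ 0.085 -0.901  0.425]
 [-0.996 -0.077  0.036]
 [-0.    -0.427 -0.904]] [[-0.085  0.901  0.425]
 [ 0.996  0.077  0.036]
 [ 0.     0.427 -0.904]]
```

```bash
sed -i 's/a1,h,L2,o2,L3,o3,d=k/a1,h,L2,o2,L3,o3,d,b=k/; s/A@\[a1,0,h\]/A@[a1,b,h]/; s/T=D@e(.z.,q\[5\])/T=D@e("z",q[5]+np.pi)/; s/\[0,.2,.4,0,.4,0,.1\]/[0,.2,.4,0,.4,0,.1,.1]/' kin.py; python3 kin.py
```

```text
[-0.      0.2402  0.443   0.      0.5725  0.0205  0.0759  0.1009] 0.020481930641116586
[[-0.085  0.901  0.425]
 [ 0.996  0.077  0.036]
 [ 0.     0.427 -0.904]] [[-0.085  0.901  0.425]
 [ 0.996  0.077  0.036]
 [ 0.     0.427 -0.904]]
```

```bash
cat > plan.py <<'E'
from kin import *
r,_=fitk(); K=r.x
C=np.array([.5417,.1514]); yaw=.084
def case2w(x,y,z): c,s=np.cos(yaw),np.sin(yaw); return np.array([C[0]+c*x-s*y,C[1]+s*x+c*y,z])
def Rt(tilt,psi): # tool pointing down, tool y along heading psi, tilted forward
    x=np.array([-np.sin(psi),np.cos(psi),0]); f=np.array([np.cos(psi),np.sin(psi),0]); z=np.array([0,0,-1.])
    R0=np.c_[x,f,z]; return R0@e('x',-np.radians(tilt))
def tcp(corner,R): return corner-.011*R[:,1]-.173*R[:,2]
if __name__=="__main__":
    q0=load("log.pkl")[-1]["qpos"]
    for psi in [.084,.3,-.2,-.4]:
      for tilt in [25,35,45,55]:
        R=Rt(tilt,psi); out=[]
        q=q0
        for X in [(-.065,.055),(-.065,.07),(-.03,.15),(.03,.18),(.065,.17)]:
            q,ep,er=ik(tcp(case2w(X[0],0,X[1]),R),R,K,q); out.append((round(ep*1000,1),round(er,1)))
        print(psi,tilt,out,q.round(2))
E
python3 plan.py
```

```text
0.084 25 [(np.float64(0.0), np.float64(0.0)), (np.float64(0.0), np.float64(0.0)), (np.float64(0.0), np.float64(0.0)), (np.float64(0.0), np.float64(0.0)), (np.float64(0.0), np.float64(0.0))] [ 0.09  0.02  2.05 -0.01  0.64 -1.56]
0.084 35 [(np.float64(3.8), np.float64(4.1)), (np.float64(1.9), np.float64(2.1)), (np.float64(0.0), np.float64(0.0)), (np.float64(0.0), np.float64(0.0)), (np.float64(0.0), np.float64(0.0))] [ 0.09 -0.03  2.14 -0.01  0.41 -1.55]
0.084 45 [(np.float64(20.0), np.float64(11.6)), (np.float64(21.9), np.float64(10.7)), (np.float64(3.2), np.float64(3.5)), (np.float64(1.1), np.float64(1.5)), (np.float64(2.2), np.float64(3.0))] [ 0.09 -0.05  2.22 -0.04  0.24 -1.52]
0.084 55 [(np.float64(34.6), np.float64(20.1)), (np.float64(36.9), np.float64(18.3)), (np.float64(11.9), np.float64(11.0)), (np.float64(7.1), np.float64(10.9)), (np.float64(7.2), np.float64(11.6))] [ 0.15 -0.04  2.28 -1.53  0.24  0.  ]
0.3 25 [(np.float64(0.0), np.float64(0.0)), (np.float64(0.0), np.float64(0.0)), (np.float64(0.0), np.float64(0.0)), (np.float64(0.0), np.float64(0.0)), (np.float64(0.0), np.flo
[... 1854 characters left out ...]
 -0.36  0.74 -0.75]
-0.4 35 [(np.float64(0.0), np.float64(0.0)), (np.float64(0.0), np.float64(0.0)), (np.float64(0.0), np.float64(0.0)), (np.float64(0.0), np.float64(0.0)), (np.float64(0.0), np.float64(0.0))] [ 0.24  0.06  2.06 -0.64  0.61 -0.48]
-0.4 45 [(np.float64(0.0), np.float64(0.0)), (np.float64(0.0), np.float64(0.0)), (np.float64(0.0), np.float64(0.0)), (np.float64(0.0), np.float64(0.0)), (np.float64(0.0), np.float64(0.0))] [ 0.28  0.06  2.12 -1.03  0.54 -0.09]
-0.4 55 [(np.float64(7.2), np.float64(8.9)), (np.float64(5.9), np.float64(7.3)), (np.float64(0.0), np.float64(0.0)), (np.float64(0.0), np.float64(0.0)), (np.float64(0.0), np.float64(0.0))] [ 0.31  0.08  2.17 -1.47  0.57  0.34]
```

```bash
cat > p2.py <<'E'
from plan import *
R=Rt(30,yaw); s=load("log.pkl")[-1]; q=s["qpos"]; prev=s["eef_pos"]
H=np.array([.055,.07])
W=[(-.115,.13),(-.110,.053),(-.069,.053),(-.069,.063)]
for th in [10,20,30,40,50,60,70,80,90,95,100,105]:
    rr=.124-.028*min(1,th/80)
    a=np.radians(th); W.append((H[0]-rr*np.cos(a)-0.0,H[1]+rr*np.sin(a)-.004*max(0,1-th/60)))
tot=np.zeros(3)
for w in W:
    P=tcp(case2w(w[0],0,w[1]),R); q,ep,er=ik(P,R,K,q)
    print(np.round(w,3),"tcp",P.round(4),"d tool mm",(R.T@(P-prev)*1000).round(1),"err",round(ep*1e3,1),round(er,1),q.round(2)); prev=P
E
python3 p2.py
```

```text
[-0.115  0.13 ] tcp [0.3314 0.1337 0.2743] d tool mm [-153.3 -125.9   77.6] err 11.4 2.4 [ 0.11 -0.38  2.48 -0.05  0.56 -1.5 ]
[-0.11   0.053] tcp [0.3364 0.1341 0.1973] d tool mm [  0.  -34.2  69.2] err 19.3 4.0 [ 0.12 -0.14  2.48 -0.12  0.35 -1.42]
[-0.069  0.053] tcp [0.3773 0.1376 0.1973] d tool mm [ 0.  35.5 20.5] err 0.0 0.0 [ 0.1  -0.09  2.45 -0.02  0.26 -1.54]
[-0.069  0.063] tcp [0.3773 0.1376 0.2073] d tool mm [ 0.   5.  -8.7] err 0.0 0.0 [ 0.1  -0.12  2.44 -0.02  0.29 -1.54]
[-0.064  0.088] tcp [0.3826 0.138  0.2319] d tool mm [ -0.   16.9 -18.6] err 0.0 0.0 [ 0.1  -0.17  2.42 -0.02  0.36 -1.54]
[-0.055  0.107] tcp [0.3913 0.1387 0.2517] d tool mm [ -0.   17.4 -12.7] err 0.0 0.0 [ 0.1  -0.19  2.4  -0.02  0.41 -1.55]
[-0.043  0.125] tcp [0.4029 0.1397 0.2691] d tool mm [-0.  18.8 -9.2] err 0.0 0.0 [ 0.1  -0.19  2.36 -0.01  0.45 -1.55]
[-0.029  0.139] tcp [0.4169 0.1409 0.2837] d tool mm [-0.  19.5 -5.6] err 0.0 0.0 [ 0.1  -0.18  2.32 -0.01  0.48 -1.55]
[-0.013  0.151] tcp [0.4326 0.1422 0.2952] d tool mm [ 0.  19.5 -2.1] err 0.0 0.0 [ 0.1  -0.16  2.28 -0.01  0.5  -1.55]
[0.003 0.159] tcp [0.4495 0.1436 0.3035] d tool mm [ 0.  18.8  1.3] err 0.0 0.0 [ 0.09 -0.13  2.24 -0.01  0.51 -1.55]
[0.021 0.163] tcp [0.4669 0.1451 0.3078] d tool mm [-0.  17.3  5. ] err 0.0 0.0 [ 0.09 -0.1   2.2  -0.01  0.52 -1.55]
[0.038 0.165] tcp [0.4842 0.1466 0.3089] d tool mm [-0.  15.6  7.8] err 0.0 0.0 [ 0.09 -0.06  2.16 -0.01  0.52 -1.55]
[0.055 0.166] tcp [0.5008 0.148  0.3103] d tool mm [ 0.  15.2  7.1] err 0.0 0.0 [ 0.09 -0.02  2.12 -0.01  0.52 -1.55]
[0.063 0.166] tcp [0.5092 0.1487 0.31  ] d tool mm [-0.   7.1  4.5] err 0.0 0.0 [ 0.09 -0.    2.1  -0.01  0.52 -1.55]
[0.072 0.165] tcp [0.5174 0.1494 0.3089] d tool mm [-0.   6.6  5.1] err 0.0 0.0 [ 0.09  0.02  2.08 -0.01  0.51 -1.55]
[0.08  0.163] tcp [0.5256 0.15   0.3071] d tool mm [0.  6.2 5.7] err 0.0 0.0 [ 0.09  0.04  2.07 -0.01  0.51 -1.55]
```

```bash
cat > p3.py <<'E'
from plan import *
import sys
psi=float(sys.argv[1]); tilt=float(sys.argv[2])
R=Rt(tilt,psi); s=load("log.pkl")[-1]; q=s["qpos"]; prev=s["eef_pos"]
Rc=Ro.from_quat(s["tcp_rot"]).as_matrix(); rel=Ro.from_matrix(Rc.T@R).as_rotvec(degrees=True); print("turn from now (tool rotvec)",rel.round(1))
H=np.array([.055,.07])
W=[(-.069,.082,.12),(-.069,.082,.05),(-.069,.0,.05),(-.069,0,.065)]
for th in [10,20,30,40,50,60,70,80,90,95,100,105]:
    rr=.124-.028*min(1,th/80)
    a=np.radians(th); W.append((H[0]-rr*np.cos(a),0,H[1]+rr*np.sin(a)-.004*max(0,1-th/60)))
for w in W:
    P=tcp(case2w(*w),R); q,ep,er=ik(P,R,K,q)
    print(np.round(w,3),"tcp",P.round(4),"d tool mm",(R.T@(P-prev)*1000).round(1),"err",round(ep*1e3,1),round(er,1),q.round(2)); prev=P
E
python3 p3.py -.25 40; python3 p3.py -.3 38|head -6
```

```text
turn from now (tool rotvec) [-14.6 -10.4  16.2]
[-0.069  0.082  0.12 ] tcp [0.3502 0.2569 0.2455] d tool mm [ -43.8 -124.   103.5] err 0.0 0.0 [ 0.47 -0.09  2.34 -0.97  0.54 -0.07]
[-0.069  0.082  0.05 ] tcp [0.3502 0.2569 0.1755] d tool mm [  0.  -45.   53.6] err 0.0 0.0 [ 0.47  0.08  2.35 -1.27  0.46  0.26]
[-0.069  0.     0.05 ] tcp [0.357  0.1752 0.1755] d tool mm [-77.5  20.6  17.3] err 0.0 0.0 [ 0.26 -0.02  2.45 -1.36  0.33  0.18]
[-0.069  0.     0.065] tcp [0.357  0.1752 0.1905] d tool mm [  0.    9.6 -11.5] err 0.0 0.0 [ 0.26 -0.06  2.45 -1.24  0.34  0.05]
[-0.064  0.     0.088] tcp [0.3623 0.1757 0.213 ] d tool mm [  1.7  18.4 -14.1] err 0.0 0.0 [ 0.26 -0.11  2.44 -1.08  0.36 -0.12]
[-0.055  0.     0.107] tcp [0.371  0.1764 0.2328] d tool mm [ 2.9 19.  -9.8] err 0.0 0.0 [ 0.25 -0.14  2.42 -0.96  0.39 -0.24]
[-0.043  0.     0.125] tcp [0.3826 0.1774 0.2502] d tool mm [ 3.8 19.6 -6.3] err 0.0 0.0 [ 0.25 -0.15  2.39 -0.88  0.41 -0.34]
[-0.029  0.     0.139] tcp [0.3966 0.1785 0.2648] d tool mm [ 4.6 19.6 -2.7] err 0.0 0.0 [ 0.24 -0.15  2.35 -0.82  0.43 -0.4 ]
[-0.013  0.     0.
[... 968 characters left out ...]
turn from now (tool rotvec) [-12.6 -11.6  18.8]
[-0.069  0.082  0.12 ] tcp [0.356  0.2614 0.2496] d tool mm [ -39.2 -112.6  108.6] err 0.0 0.0 [ 0.48 -0.07  2.32 -0.9   0.58 -0.1 ]
[-0.069  0.082  0.05 ] tcp [0.356  0.2614 0.1796] d tool mm [  0.  -43.1  55.2] err 0.0 0.0 [ 0.48  0.09  2.33 -1.15  0.49  0.19]
[-0.069  0.     0.05 ] tcp [0.3629 0.1796 0.1796] d tool mm [-76.   24.2  18.9] err 0.0 0.0 [ 0.27 -0.01  2.43 -1.2   0.37  0.07]
[-0.069  0.     0.065] tcp [0.3629 0.1796 0.1946] d tool mm [  0.    9.2 -11.8] err 0.0 0.0 [ 0.27 -0.05  2.43 -1.1   0.38 -0.03]
[-0.064  0.     0.088] tcp [0.3682 0.1801 0.2171] d tool mm [  2.   17.8 -14.8] err 0.0 0.0 [ 0.27 -0.1   2.41 -0.97  0.41 -0.17]
```

```bash

python3 -m jog '[{"x":0,"y":0,"z":0,"rx":-3.15,"ry":-2.9,"rz":4.7,"grip":1},{"x":0,"y":0,"z":0,"rx":-3.15,"ry":-2.9,"rz":4.7,"grip":1},{"x":0,"y":0,"z":0,"rx":-3.15,"ry":-2.9,"rz":4.7,"grip":1},{"x":0,"y":0,"z":0,"rx":-3.15,"ry":-2.9,"rz":4.7,"grip":1},{"x":0,"y":0,"z":0,"rx":0,"ry":0,"rz":0,"grip":1}]'
python3 -m jog '[{"x":-5,"y":-16,"z":11,"rx":0,"ry":0,"rz":0,"grip":1},{"x":-5,"y":-16,"z":11,"rx":0,"ry":0,"rz":0,"grip":1},{"x":-5,"y":-16,"z":11,"rx":0,"ry":0,"rz":0,"grip":1},{"x":-5,"y":-16,"z":11,"rx":0,"ry":0,"rz":0,"grip":1},{"x":-5,"y":-16,"z":11,"rx":0,"ry":0,"rz":0,"grip":1},{"x":-5,"y":-16,"z":11,"rx":0,"ry":0,"rz":0,"grip":1},{"x":-5,"y":-16,"z":11,"rx":0,"ry":0,"rz":0,"grip":1},{"x":0,"y":0,"z":0,"rx":0,"ry":0,"rz":0,"grip":1}]'
python3 -c "from h import *;log()"; python3 p3.py -.3 38 | head -5
```

```text
time: 1.98
eef_pos: [0.3885, 0.2926, 0.4042]
tcp_rot: [0.762, 0.561, 0.191, 0.262]
contact_force: [-1.0, -0.2, -0.0]
opening: 0.001
time: 2.65
eef_pos: [0.3365, 0.2697, 0.2709]
tcp_rot: [0.761, 0.564, 0.187, 0.26]
contact_force: [-0.4, -0.6, -0.2]
opening: -0.0
t 2.65 q [ 0.52  -0.136  2.324 -0.827  0.654 -0.158] tcp [0.3365 0.2697 0.2709] tip [0.4364 0.2375 0.1333]
axes x [ 0.295  0.956 -0.009] y [ 0.761 -0.229  0.606] z [ 0.577 -0.186 -0.795] F [-0.41 -0.56 -0.19] op -0.0
turn from now (tool rotvec) [-0.7  0.4  0.4]
[-0.069  0.082  0.12 ] tcp [0.356  0.2614 0.2496] d tool mm [-2.2  3.5 29.8] err 0.0 0.0 [ 0.48 -0.07  2.32 -0.9   0.58 -0.1 ]
[-0.069  0.082  0.05 ] tcp [0.356  0.2614 0.1796] d tool mm [  0.  -43.1  55.2] err 0.0 0.0 [ 0.48  0.09  2.33 -1.15  0.49  0.19]
[-0.069  0.     0.05 ] tcp [0.3629 0.1796 0.1796] d tool mm [-76.   24.2  18.9] err 0.0 0.0 [ 0.27 -0.01  2.43 -1.2   0.37  0.07]
[-0.069  0.     0.065] tcp [0.3629 0.1796 0.1946] d tool mm [  0.    9.2 -11.8] err 0.0 0.0 [ 0.27 -0.05  2.43 -1.1   0.38 -0.03]
```

```bash

python3 -m jog '[{"x":0,"y":-9,"z":12,"rx":-0.1,"ry":0,"rz":0.1,"grip":1},{"x":0,"y":-9,"z":12,"rx":-0.1,"ry":0,"rz":0.1,"grip":1},{"x":0,"y":-9,"z":12,"rx":-0.1,"ry":0,"rz":0.1,"grip":1},{"x":0,"y":-9,"z":12,"rx":-0.1,"ry":0,"rz":0.1,"grip":1},{"x":0,"y":-4,"z":12,"rx":0,"ry":0,"rz":0,"grip":1},{"x":-1,"y":0,"z":12,"rx":0,"ry":0,"rz":0,"grip":1},{"x":-1,"y":0,"z":12,"rx":0,"ry":0,"rz":0,"grip":1},{"x":0,"y":0,"z":0,"rx":0,"ry":0,"rz":0,"grip":1}]'
python3 -c "from h import *;log()"; python3 p3.py -.3 38 | head -5
python3 - <<'E'
from h import *
from plant import read_camera
for n in ["scene","wrist"]:
    c=read_camera(n); pickle.dump(c,open(n+"1.pkl","wb"))
crop(load("scene1.pkl"),240,150,150,112,5,"s1.png"); crop(load("wrist1.pkl"),0,0,512,384,1,"w1.png")
E
```

```text
time: 3.32
eef_pos: [0.3587, 0.2628, 0.1841]
tcp_rot: [0.762, 0.559, 0.193, 0.263]
contact_force: [0.5, -0.5, -0.5]
opening: 0.0
t 3.32 q [ 0.479  0.084  2.321 -1.131  0.503  0.174] tcp [0.3587 0.2628 0.1841] tip [0.4605 0.2307 0.048 ]
axes x [0.301 0.954 0.001] y [ 0.75  -0.237  0.617] z [ 0.589 -0.185 -0.787] F [ 0.47 -0.51 -0.47] op 0.0
turn from now (tool rotvec) [ 0.1  0.2 -0.3]
[-0.069  0.082  0.12 ] tcp [0.356  0.2614 0.2496] d tool mm [ -2.2  38.6 -52.9] err 0.0 0.0 [ 0.48 -0.07  2.32 -0.9   0.58 -0.1 ]
[-0.069  0.082  0.05 ] tcp [0.356  0.2614 0.1796] d tool mm [  0.  -43.1  55.2] err 0.0 0.0 [ 0.48  0.09  2.33 -1.15  0.49  0.19]
[-0.069  0.     0.05 ] tcp [0.3629 0.1796 0.1796] d tool mm [-76.   24.2  18.9] err 0.0 0.0 [ 0.27 -0.01  2.43 -1.2   0.37  0.07]
[-0.069  0.     0.065] tcp [0.3629 0.1796 0.1946] d tool mm [  0.    9.2 -11.8] err 0.0 0.0 [ 0.27 -0.05  2.43 -1.1   0.38 -0.03]
```

View pics/s1.png

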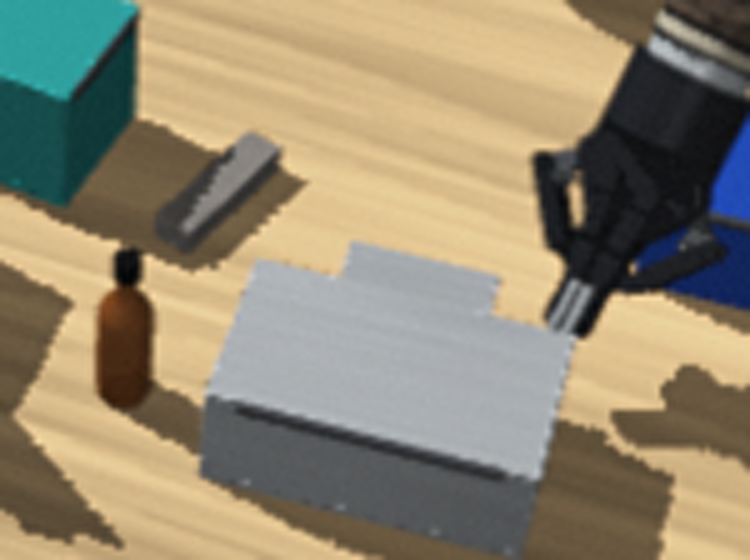

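View pics/w1.png

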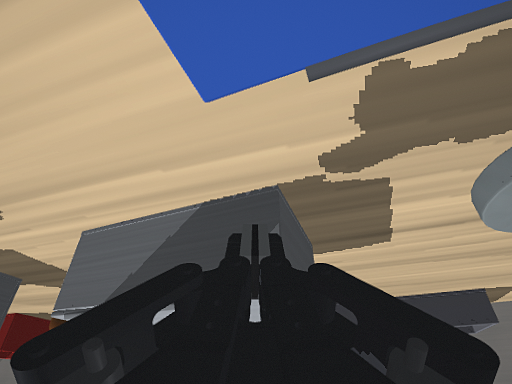

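The fingertips (about 572,320 in the crop) stand in front of the case's left part, below the lid and clear of it. Next I slide them sideways under the lip.

```bash

python3 -m jog '[{"x":0,"y":-3,"z":4,"rx":0,"ry":0,"rz":0,"grip":1},{"x":-11,"y":3.2,"z":2.5,"rx":0,"ry":0,"rz":0,"grip":1},{"x":-11,"y":3.2,"z":2.5,"rx":0,"ry":0,"rz":0,"grip":1},{"x":-11,"y":3.2,"z":2.5,"rx":0,"ry":0,"rz":0,"grip":1},{"x":0,"y":0,"z":0,"rx":0,"ry":0,"rz":0,"grip":1}]'
python3 -c "from h import *;log()"; python3 p3.py -.3 38 | head -5
python3 -m jog '[{"x":-11,"y":3.2,"z":2.5,"rx":0,"ry":0,"rz":0,"grip":1},{"x":-11,"y":3.2,"z":2.5,"rx":0,"ry":0,"rz":0,"grip":1},{"x":-11,"y":3.2,"z":2.5,"rx":0,"ry":0,"rz":0,"grip":1},{"x":-11,"y":3.2,"z":2.5,"rx":0,"ry":0,"rz":0,"grip":1},{"x":0,"y":0,"z":0,"rx":0,"ry":0,"rz":0,"grip":1},{"x":0,"y":0,"z":0,"rx":0,"ry":0,"rz":0,"grip":1}]'
python3 -c "from h import *;log()"; python3 p3.py -.3 38 | head -7
python3 - <<'E'
from h import *
from plant import read_camera
for n in ["scene","top"]:
    c=read_camera(n); pickle.dump(c,open(n+"1.pkl","wb"))
crop(load("scene1.pkl"),240,150,150,112,5,"s2.png");crop(load("top1.pkl"),150,150,120,90,6,"t2.png")
E
```

```text
time: 3.83
eef_pos: [0.3592, 0.2271, 0.1798]
tcp_rot: [0.763, 0.558, 0.194, 0.263]
contact_force: [-0.1, 0.3, 0.5]
opening: 0.002
t 3.83 q [ 0.397  0.046  2.374 -1.18   0.446  0.161] tcp [0.3592 0.2271 0.1798] tip [0.4613 0.195  0.0439]
axes x [0.302 0.953 0.002] y [ 0.749 -0.239  0.618] z [ 0.59  -0.185 -0.786] F [-0.09  0.28  0.45] op 0.0
turn from now (tool rotvec) [ 0.2  0.2 -0.4]
[-0.069  0.082  0.12 ] tcp [0.356  0.2614 0.2496] d tool mm [ 31.8  32.5 -63.1] err 0.0 0.0 [ 0.48 -0.07  2.32 -0.9   0.58 -0.1 ]
[-0.069  0.082  0.05 ] tcp [0.356  0.2614 0.1796] d tool mm [  0.  -43.1  55.2] err 0.0 0.0 [ 0.48  0.09  2.33 -1.15  0.49  0.19]
[-0.069  0.     0.05 ] tcp [0.3629 0.1796 0.1796] d tool mm [-76.   24.2  18.9] err 0.0 0.0 [ 0.27 -0.01  2.43 -1.2   0.37  0.07]
[-0.069  0.     0.065] tcp [0.3629 0.1796 0.1946] d tool mm [  0.    9.2 -11.8] err 0.0 0.0 [ 0.27 -0.05  2.43 -1.1   0.38 -0.03]
time: 4.33
eef_pos: [0.3619, 0.1813, 0.1799]
tcp_rot: [0.763, 0.558, 0.195, 0.263]
contact_force: [0.5, 0.1, -0.2]
opening: -0.005
t 4.33 q [ 0.278 -0.009  2.43  -1.206  0.371  0.091] tcp [0.3
[... 277 characters left out ...]
 err 0.0 0.0 [ 0.48 -0.07  2.32 -0.9   0.58 -0.1 ]
[-0.069  0.082  0.05 ] tcp [0.356  0.2614 0.1796] d tool mm [  0.  -43.1  55.2] err 0.0 0.0 [ 0.48  0.09  2.33 -1.15  0.49  0.19]
[-0.069  0.     0.05 ] tcp [0.3629 0.1796 0.1796] d tool mm [-76.   24.2  18.9] err 0.0 0.0 [ 0.27 -0.01  2.43 -1.2   0.37  0.07]
[-0.069  0.     0.065] tcp [0.3629 0.1796 0.1946] d tool mm [  0.    9.2 -11.8] err 0.0 0.0 [ 0.27 -0.05  2.43 -1.1   0.38 -0.03]
[-0.064  0.     0.088] tcp [0.3682 0.1801 0.2171] d tool mm [  2.   17.8 -14.8] err 0.0 0.0 [ 0.27 -0.1   2.41 -0.97  0.41 -0.17]
[-0.055  0.     0.107] tcp [0.3769 0.1808 0.2369] d tool mm [  3.3  18.5 -10.6] err 0.0 0.0 [ 0.26 -0.12  2.39 -0.88  0.44 -0.27]
```

View pics/s2.png

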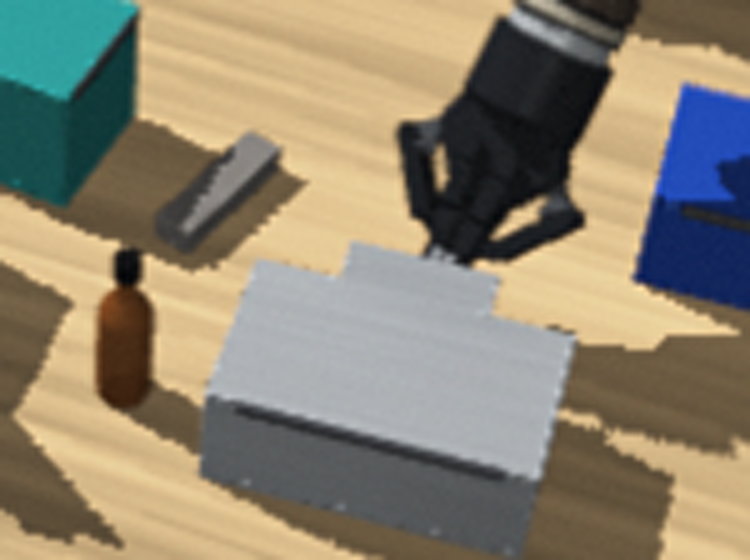

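View pics/t2.png

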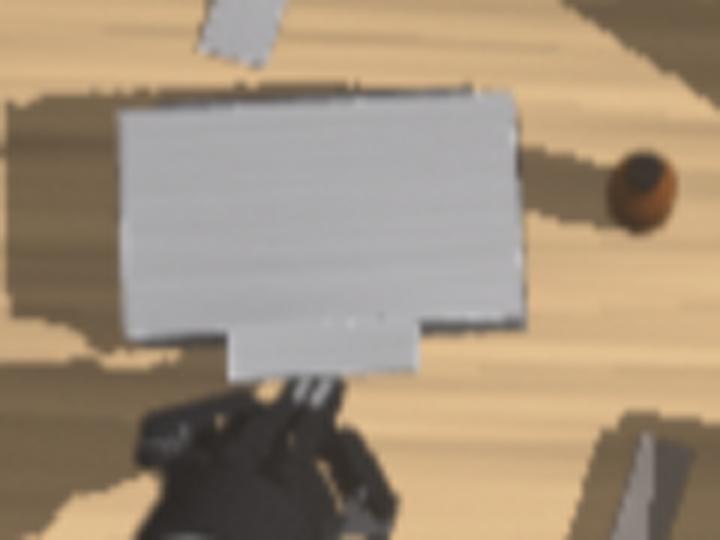

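The fingertips are under the middle of the lip (scene crop 440,255; top crop 315,385). I'll lift slowly.

```bash

python3 -m jog '[{"x":0,"y":3.2,"z":-3.8,"rx":0,"ry":0,"rz":0,"grip":1},{"x":0,"y":3.2,"z":-3.8,"rx":0,"ry":0,"rz":0,"grip":1},{"x":0,"y":3.2,"z":-3.8,"rx":0,"ry":0,"rz":0,"grip":1}]'
python3 -m jog '[{"x":0.6,"y":5,"z":-4.5,"rx":0,"ry":0,"rz":0,"grip":1},{"x":0.6,"y":5,"z":-4.5,"rx":0,"ry":0,"rz":0,"grip":1},{"x":0.6,"y":5,"z":-4.5,"rx":0,"ry":0,"rz":0,"grip":1}]'
python3 -c "from h import *;log()"
python3 p3.py -.3 38 | tail -n +5
python3 - <<'E'
from h import *
from plant import read_camera
for n in ["scene"]:
    c=read_camera(n); pickle.dump(c,open(n+"1.pkl","wb"))
crop(load("scene1.pkl"),240,150,150,112,5,"s3.png")
E
```

```text
time: 4.68
eef_pos: [0.362, 0.1816, 0.1945]
tcp_rot: [0.762, 0.559, 0.194, 0.263]
contact_force: [0.0, -0.1, -2.3]
opening: -0.001
time: 4.93
eef_pos: [0.3652, 0.182, 0.2138]
tcp_rot: [0.763, 0.559, 0.193, 0.263]
contact_force: [-1.2, -0.2, -1.1]
opening: 0.0
t 4.93 q [ 0.277 -0.091  2.418 -0.996  0.415 -0.136] tcp [0.3652 0.182  0.2138] tip [0.467  0.1501 0.0776]
axes x [0.301 0.954 0.001] y [ 0.751 -0.238  0.616] z [ 0.588 -0.185 -0.787] F [-1.17 -0.21 -1.07] op 0.0
[-0.069  0.     0.065] tcp [0.3629 0.1796 0.1946] d tool mm [  0.    9.2 -11.8] err 0.0 0.0 [ 0.27 -0.05  2.43 -1.1   0.38 -0.03]
[-0.064  0.     0.088] tcp [0.3682 0.1801 0.2171] d tool mm [  2.   17.8 -14.8] err 0.0 0.0 [ 0.27 -0.1   2.41 -0.97  0.41 -0.17]
[-0.055  0.     0.107] tcp [0.3769 0.1808 0.2369] d tool mm [  3.3  18.5 -10.6] err 0.0 0.0 [ 0.26 -0.12  2.39 -0.88  0.44 -0.27]
[-0.043  0.     0.125] tcp [0.3885 0.1818 0.2543] d tool mm [ 4.4 19.2 -7.1] err 0.0 0.0 [ 0.26 -0.13  2.36 -0.82  0.46 -0.35]
[-0.029  0.     0.139] tcp [0.4025 0.183  0.2689] d tool mm [ 5.3 19.3 -3.5] err 0.0 0.0 [ 0.25 -0.13  2.32 -0
[... 302 characters left out ...]
1872 0.2931] d tool mm [ 6.5 15.4  6.6] err 0.0 0.0 [ 0.23 -0.06  2.2  -0.7   0.51 -0.5 ]
[0.038 0.    0.165] tcp [0.4699 0.1887 0.2941] d tool mm [ 6.5 13.3  9.1] err 0.0 0.0 [ 0.23 -0.02  2.17 -0.7   0.5  -0.51]
[0.055 0.    0.166] tcp [0.4865 0.1901 0.2956] d tool mm [ 6.2 13.1  8.4] err 0.0 0.0 [ 0.22  0.01  2.13 -0.69  0.5  -0.52]
[0.063 0.    0.166] tcp [0.4948 0.1908 0.2952] d tool mm [3.1 5.9 5.1] err 0.0 0.0 [ 0.22  0.03  2.11 -0.69  0.5  -0.52]
[0.072 0.    0.165] tcp [0.5031 0.1915 0.2941] d tool mm [3.1 5.4 5.6] err 0.0 0.0 [ 0.22  0.05  2.09 -0.69  0.5  -0.52]
[0.08  0.    0.163] tcp [0.5112 0.1921 0.2923] d tool mm [3.1 4.9 6.1] err 0.0 0.0 [ 0.22  0.07  2.08 -0.69  0.5  -0.52]
```

View pics/s3.png

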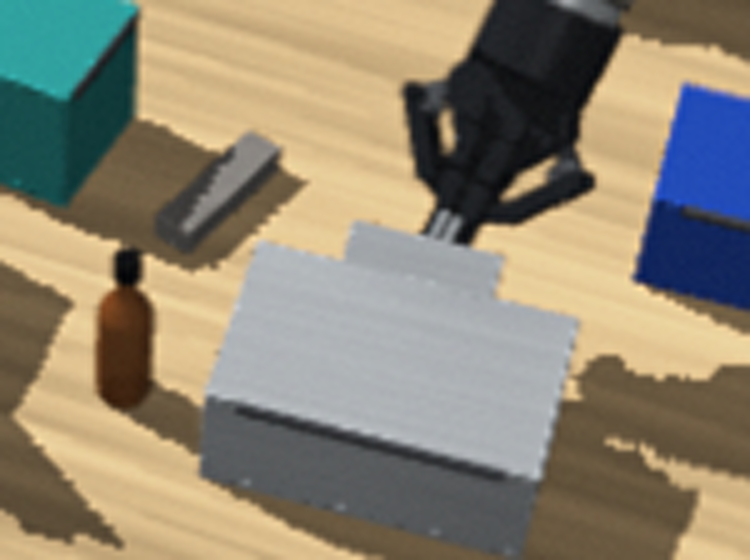

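The lid is lifting at about 1.6 N and the case hasn't moved. I'll carry on along the arc.

```bash

python3 -m jog '[{"x":0.8,"y":7.8,"z":-3.7,"rx":0,"ry":0,"rz":0,"grip":1},{"x":0.8,"y":7.8,"z":-3.7,"rx":0,"ry":0,"rz":0,"grip":1},{"x":0.8,"y":7.8,"z":-3.7,"rx":0,"ry":0,"rz":0,"grip":1},{"x":1.5,"y":6.4,"z":-2.4,"rx":0,"ry":0,"rz":0,"grip":1},{"x":1.5,"y":6.4,"z":-2.4,"rx":0,"ry":0,"rz":0,"grip":1},{"x":1.5,"y":6.4,"z":-2.4,"rx":0,"ry":0,"rz":0,"grip":1}]'
python3 -m jog '[{"x":1.8,"y":6.4,"z":-1.2,"rx":0,"ry":0,"rz":0,"grip":1},{"x":1.8,"y":6.4,"z":-1.2,"rx":0,"ry":0,"rz":0,"grip":1},{"x":1.8,"y":6.4,"z":-1.2,"rx":0,"ry":0,"rz":0,"grip":1}]'
python3 -c "from h import *;log()"
python3 p3.py -.3 38 | tail -n +8 | head -4
python3 - <<'E'
from h import *
from plant import read_camera
for n in ["scene"]:
    c=read_camera(n); pickle.dump(c,open(n+"1.pkl","wb"))
crop(load("scene1.pkl"),240,130,150,112,5,"s4.png")
E
```

```text
time: 5.48
eef_pos: [0.3887, 0.1818, 0.2546]
tcp_rot: [0.762, 0.559, 0.194, 0.263]
contact_force: [-1.2, 0.0, -0.3]
opening: 0.001
time: 5.73
eef_pos: [0.4033, 0.1828, 0.2699]
tcp_rot: [0.762, 0.559, 0.194, 0.263]
contact_force: [-1.4, -0.4, 0.2]
opening: 0.002
t 5.73 q [ 0.253 -0.129  2.322 -0.773  0.485 -0.401] tcp [0.4033 0.1828 0.2699] tip [0.5053 0.151  0.1339]
axes x [0.301 0.954 0.002] y [ 0.749 -0.238  0.618] z [ 0.59  -0.184 -0.786] F [-1.41 -0.35  0.15] op 0.0
[-0.043  0.     0.125] tcp [0.3885 0.1818 0.2543] d tool mm [ 4.4 19.2 -7.1] err 0.0 0.0 [ 0.26 -0.13  2.36 -0.82  0.46 -0.35]
[-0.029  0.     0.139] tcp [0.4025 0.183  0.2689] d tool mm [ 5.3 19.3 -3.5] err 0.0 0.0 [ 0.25 -0.13  2.32 -0.77  0.48 -0.41]
[-0.013  0.     0.151] tcp [0.4183 0.1843 0.2805] d tool mm [ 5.9 18.7 -0.1] err 0.0 0.0 [ 0.25 -0.11  2.28 -0.74  0.5  -0.45]
[0.003 0.    0.159] tcp [0.4352 0.1857 0.2888] d tool mm [ 6.4 17.5  3.2] err 0.0 0.0 [ 0.24 -0.09  2.24 -0.71  0.51 -0.48]
```

View pics/s4.png

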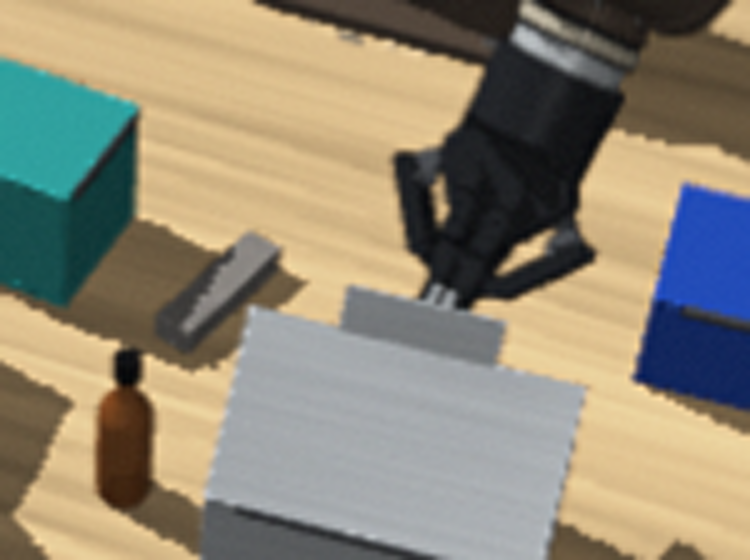

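```bash

python3 -m jog '[{"x":2,"y":6.2,"z":0,"rx":0,"ry":0,"rz":0,"grip":1},{"x":2,"y":6.2,"z":0,"rx":0,"ry":0,"rz":0,"grip":1},{"x":2,"y":6.2,"z":0,"rx":0,"ry":0,"rz":0,"grip":1},{"x":2.1,"y":5.8,"z":1.1,"rx":0,"ry":0,"rz":0,"grip":1},{"x":2.1,"y":5.8,"z":1.1,"rx":0,"ry":0,"rz":0,"grip":1},{"x":2.1,"y":5.8,"z":1.1,"rx":0,"ry":0,"rz":0,"grip":1}]'
python3 -m jog '[{"x":2.2,"y":5.1,"z":2.2,"rx":0,"ry":0,"rz":0,"grip":1},{"x":2.2,"y":5.1,"z":2.2,"rx":0,"ry":0,"rz":0,"grip":1},{"x":2.2,"y":5.1,"z":2.2,"rx":0,"ry":0,"rz":0,"grip":1},{"x":2.2,"y":4.4,"z":3,"rx":0,"ry":0,"rz":0,"grip":1},{"x":2.2,"y":4.4,"z":3,"rx":0,"ry":0,"rz":0,"grip":1},{"x":0,"y":0,"z":0,"rx":0,"ry":0,"rz":0,"grip":1}]'
python3 -c "from h import *;log()"
python3 p3.py -.3 38 | tail -n +11 
python3 - <<'E'
from h import *
from plant import read_camera
for n in ["scene","top"]:
    c=read_camera(n); pickle.dump(c,open(n+"1.pkl","wb"))
crop(load("scene1.pkl"),240,130,150,112,5,"s5.png"); crop(load("top1.pkl"),150,130,120,90,6,"t5.png")
E
```

```text
time: 6.28
eef_pos: [0.4364, 0.1851, 0.2898]
tcp_rot: [0.762, 0.558, 0.194, 0.263]
contact_force: [-1.5, -0.5, 0.1]
opening: 0.003
time: 6.78
eef_pos: [0.4656, 0.1876, 0.2948]
tcp_rot: [0.762, 0.558, 0.195, 0.263]
contact_force: [-1.2, 0.5, 0.3]
opening: -0.004
t 6.78 q [ 0.229 -0.031  2.177 -0.704  0.505 -0.495] tcp [0.4656 0.1876 0.2948] tip [0.5679 0.1558 0.1589]
axes x [0.301 0.954 0.003] y [ 0.748 -0.238  0.619] z [ 0.591 -0.184 -0.785] F [-1.16  0.54  0.35] op -0.0
[0.003 0.    0.159] tcp [0.4352 0.1857 0.2888] d tool mm [ 6.4 17.5  3.2] err 0.0 0.0 [ 0.24 -0.09  2.24 -0.71  0.51 -0.48]
[0.021 0.    0.163] tcp [0.4526 0.1872 0.2931] d tool mm [ 6.5 15.4  6.6] err 0.0 0.0 [ 0.23 -0.06  2.2  -0.7   0.51 -0.5 ]
[0.038 0.    0.165] tcp [0.4699 0.1887 0.2941] d tool mm [ 6.5 13.3  9.1] err 0.0 0.0 [ 0.23 -0.02  2.17 -0.7   0.5  -0.51]
[0.055 0.    0.166] tcp [0.4865 0.1901 0.2956] d tool mm [ 6.2 13.1  8.4] err 0.0 0.0 [ 0.22  0.01  2.13 -0.69  0.5  -0.52]
[0.063 0.    0.166] tcp [0.4948 0.1908 0.2952] d tool mm [3.1 5.9 5.1] err 0.0 0.0 [ 0.22  0.03  2.11 -0.69  0.5  -0.52]
[0.072 0.    0.165] tcp [0.5031 0.1915 0.2941] d tool mm [3.1 5.4 5.6] err 0.0 0.0 [ 0.22  0.05  2.09 -0.69  0.5  -0.52]
[0.08  0.    0.163] tcp [0.5112 0.1921 0.2923] d tool mm [3.1 4.9 6.1] err 0.0 0.0 [ 0.22  0.07  2.08 -0.69  0.5  -0.52]
```

View pics/s5.png

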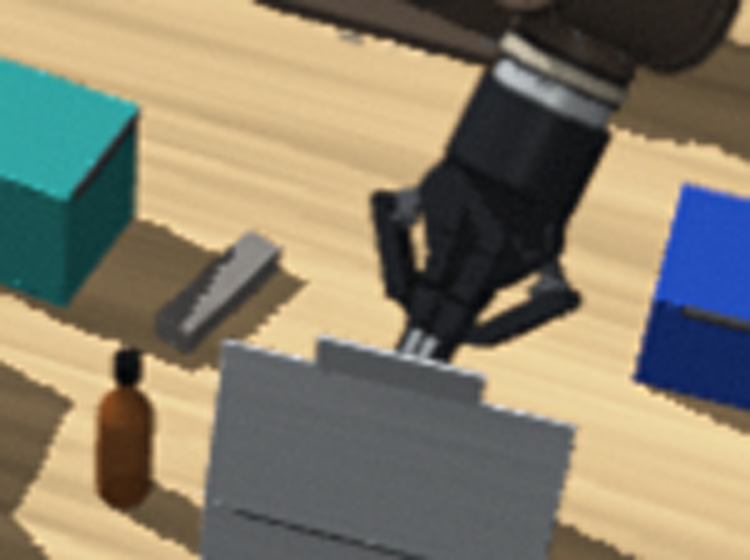

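View pics/t5.png

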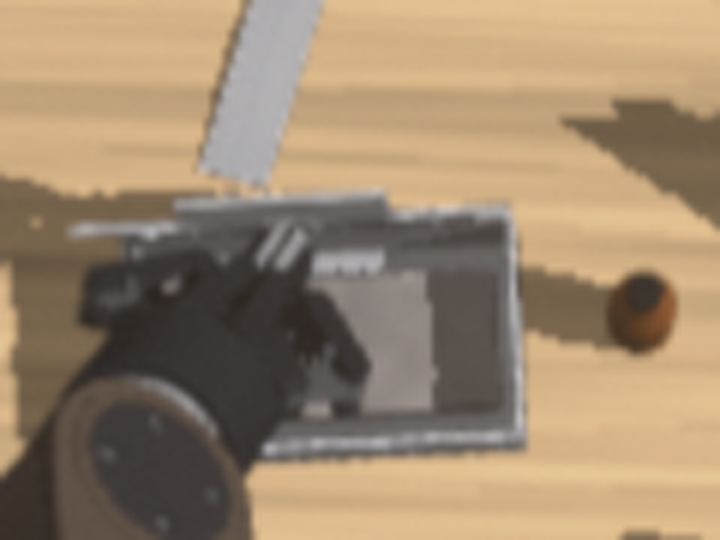

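The lid is at about 80°. I'll push slowly past upright.

```bash

python3 -m jog '[{"x":1.7,"y":3,"z":2.3,"rx":0,"ry":0,"rz":0,"grip":1},{"x":1.7,"y":3,"z":2.3,"rx":0,"ry":0,"rz":0,"grip":1},{"x":1.7,"y":3,"z":2.3,"rx":0,"ry":0,"rz":0,"grip":1},{"x":1.7,"y":3,"z":2.3,"rx":0,"ry":0,"rz":0,"grip":1},{"x":1.7,"y":3,"z":2.3,"rx":0,"ry":0,"rz":0,"grip":1}]'
python3 -m jog '[{"x":1.5,"y":2.8,"z":2.2,"rx":0,"ry":0,"rz":0,"grip":1},{"x":1.5,"y":2.8,"z":2.2,"rx":0,"ry":0,"rz":0,"grip":1},{"x":1.5,"y":2.8,"z":2.2,"rx":0,"ry":0,"rz":0,"grip":1},{"x":1.5,"y":2.8,"z":2.2,"rx":0,"ry":0,"rz":0,"grip":1}]'
python3 -c "from h import *;log()"
python3 - <<'E'
from h import *
from plant import read_camera
for n in ["scene","top"]:
    c=read_camera(n); pickle.dump(c,open(n+"1.pkl","wb"))
crop(load("scene1.pkl"),240,130,150,112,5,"s6.png"); crop(load("top1.pkl"),150,130,120,90,6,"t6.png")
E
```

```text
time: 7.3
eef_pos: [0.4855, 0.19, 0.2947]
tcp_rot: [0.762, 0.558, 0.194, 0.263]
contact_force: [-0.6, -0.2, 0.0]
opening: -0.003
time: 7.63
eef_pos: [0.5009, 0.1914, 0.2947]
tcp_rot: [0.762, 0.558, 0.194, 0.263]
contact_force: [0.3, -0.4, -0.3]
opening: 0.001
t 7.63 q [ 0.22   0.047  2.099 -0.697  0.502 -0.508] tcp [0.5009 0.1914 0.2947] tip [0.603  0.1595 0.1587]
axes x [0.301 0.954 0.002] y [ 0.749 -0.238  0.618] z [ 0.59  -0.184 -0.786] F [ 0.26 -0.38 -0.27] op 0.0
```

View pics/s6.png

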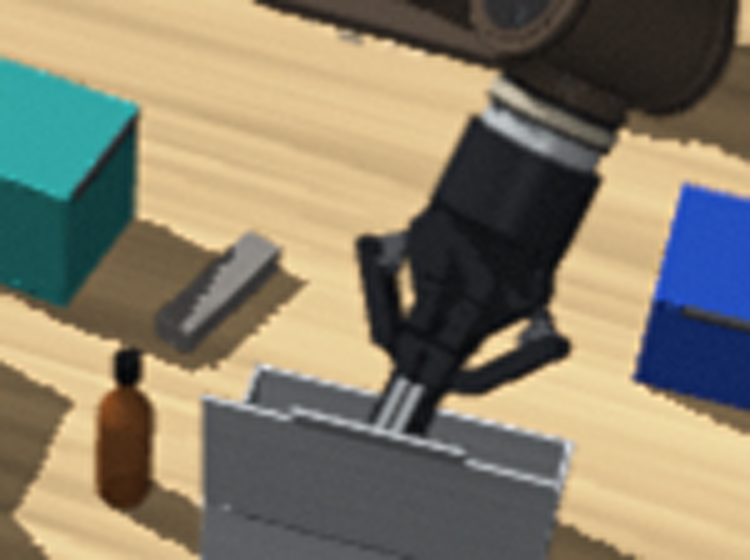

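View pics/t6.png

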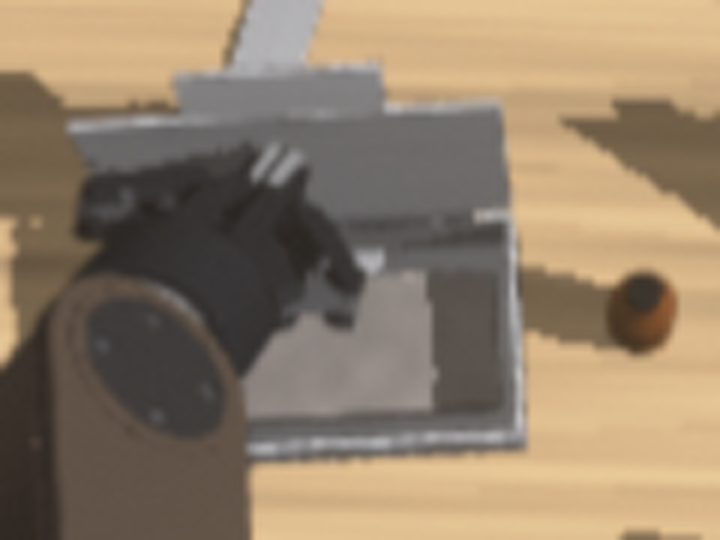

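The case lid has fallen back onto its stop, with no contact force (its top edge is now behind the hinge in the top view). I'll back out and then plan the tin.

```bash

python3 -m jog '[{"x":0,"y":0,"z":-15,"rx":0,"ry":0,"rz":0,"grip":1},{"x":0,"y":0,"z":-30,"rx":0,"ry":0,"rz":0,"grip":1},{"x":0,"y":0,"z":-30,"rx":0,"ry":0,"rz":0,"grip":1},{"x":0,"y":0,"z":-30,"rx":0,"ry":0,"rz":0,"grip":1},{"x":0,"y":0,"z":-30,"rx":0,"ry":0,"rz":0,"grip":1},{"x":0,"y":0,"z":-15,"rx":0,"ry":0,"rz":0,"grip":1},{"x":0,"y":0,"z":0,"rx":0,"ry":0,"rz":0,"grip":1}]'
cat > p4.py <<'E'
from plan import *
import plan
plan.C=np.array([.5375,-.1972]); plan.yaw=.047
s,Rc=log(); q=s["qpos"]; prev=s["eef_pos"]
R=Rt(-10,plan.yaw)
print("turn",Ro.from_matrix(Rc.T@R).as_rotvec(degrees=True).round(1))
def tc(c,R): return c+.011*R[:,1]-.173*R[:,2]
for w in [(.115,0,.26),(.115,0,.165),(.085,0,.165),(.06,0,.165),(.038,0,.165)]:
    P=tc(plan.case2w(*w),R); q,ep,er=ik(P,R,K,q)
    print(np.round(w,3),"tcp",P.round(4),"d in target tool mm",(R.T@(P-prev)*1000).round(1),"in present",(Rc.T@(P-prev)*1000).round(1),"err",round(ep*1e3,1),round(er,1),q.round(2)); prev=P
E
python3 p4.py
```

```text
time: 8.32
eef_pos: [0.4111, 0.2198, 0.4166]
tcp_rot: [0.761, 0.558, 0.198, 0.264]
contact_force: [1.3, 0.4, 0.3]
opening: -0.003
t 8.32 q [ 0.333 -0.269  2.145 -0.552  0.774 -0.628] tcp [0.4111 0.2198 0.4166] tip [0.5142 0.1884 0.2813]
axes x [0.299 0.954 0.007] y [ 0.745 -0.238  0.623] z [ 0.596 -0.181 -0.782] F [1.29 0.4  0.3 ] op -0.0
turn [ 48.1   4.7 -20.2]
[0.115 0.    0.26 ] tcp [ 0.6932 -0.1899  0.4285] d in target tool mm [-422.4  256.5  -57.3] in present [-306.4  315.1  233.1] err 0.0 0.0 [-0.4   0.39  1.4  -0.08  1.51 -2.01]
[0.115 0.    0.165] tcp [ 0.6932 -0.1899  0.3335] d in target tool mm [ 0.  16.5 93.6] in present [ -0.7 -59.2  74.3] err 0.0 0.0 [-0.4   0.47  1.48 -0.08  1.36 -2.  ]
[0.085 0.    0.165] tcp [ 0.6632 -0.1913  0.3335] d in target tool mm [  0.  -29.5   5.2] in present [-10.3 -22.  -17.6] err 0.0 0.0 [-0.42  0.41  1.56 -0.08  1.33 -2.01]
[0.06  0.    0.165] tcp [ 0.6383 -0.1925  0.3335] d in target tool mm [ -0.  -24.6   4.3] in present [ -8.6 -18.3 -14.7] err 0.0 0.0 [-0.44  0.36  1.62 -0.08  1.32 -2.03]
[0.038 0.    0.165] tcp [ 0.6163 -0.1935  0.3335] d in target tool mm [ -0.  -21.7   3.8] in present [ -7.6 -16.1 -12.9] err 0.0 0.0 [-0.45  0.31  1.68 -0.09  1.3  -2.04]
```

```bash

python3 -m jog '[{"x":0,"y":0,"z":0,"rx":6,"ry":0.6,"rz":-2.5,"grip":1},{"x":0,"y":0,"z":0,"rx":6,"ry":0.6,"rz":-2.5,"grip":1},{"x":0,"y":0,"z":0,"rx":6,"ry":0.6,"rz":-2.5,"grip":1},{"x":0,"y":0,"z":0,"rx":6,"ry":0.6,"rz":-2.5,"grip":1},{"x":0,"y":0,"z":0,"rx":6,"ry":0.6,"rz":-2.5,"grip":1},{"x":0,"y":0,"z":0,"rx":6,"ry":0.6,"rz":-2.5,"grip":1},{"x":0,"y":0,"z":0,"rx":6,"ry":0.6,"rz":-2.5,"grip":1},{"x":0,"y":0,"z":0,"rx":6,"ry":0.6,"rz":-2.5,"grip":1}]'
python3 -m jog '[{"x":-16,"y":10,"z":-20,"rx":0,"ry":0,"rz":0,"grip":1},{"x":-31,"y":20,"z":-15,"rx":0,"ry":0,"rz":0,"grip":1},{"x":-31,"y":20,"z":-6,"rx":0,"ry":0,"rz":0,"grip":1},{"x":-31,"y":20,"z":-6,"rx":0,"ry":0,"rz":0,"grip":1},{"x":-31,"y":20,"z":-4,"rx":0,"ry":0,"rz":0,"grip":1},{"x":-31,"y":20,"z":-4,"rx":0,"ry":0,"rz":0,"grip":1},{"x":-31,"y":20,"z":-4,"rx":0,"ry":0,"rz":0,"grip":1},{"x":-31,"y":20,"z":-4,"rx":0,"ry":0,"rz":0,"grip":1}]'
python3 p4.py
```

```text
time: 8.98
eef_pos: [0.4123, 0.2186, 0.4112]
tcp_rot: [0.689, 0.719, -0.067, -0.065]
contact_force: [0.6, 0.3, 0.1]
opening: 0.001
time: 9.65
eef_pos: [0.5817, -0.0093, 0.4458]
tcp_rot: [0.689, 0.719, -0.066, -0.063]
contact_force: [0.7, 0.4, 0.5]
opening: -0.001
t 9.65 q [-0.185  0.084  1.736 -0.041  1.499 -1.79 ] tcp [ 0.5817 -0.0093  0.4458] tip [ 0.5504 -0.0106  0.2757]
axes x [-0.041  0.999 -0.   ] y [ 0.983  0.041 -0.181] z [-0.181 -0.008 -0.983] F [0.68 0.39 0.53] op -0.0
turn [-0.4 -0.  -0.3]
[0.115 0.    0.26 ] tcp [ 0.6932 -0.1899  0.4285] d in target tool mm [-185.6  104.4   -0.8] in present [-185.   105.4   -1.7] err 0.0 0.0 [-0.4   0.39  1.4  -0.08  1.51 -2.01]
[0.115 0.    0.165] tcp [ 0.6932 -0.1899  0.3335] d in target tool mm [ 0.  16.5 93.6] in present [ 0.  17.2 93.4] err 0.0 0.0 [-0.4   0.47  1.48 -0.08  1.36 -2.  ]
[0.085 0.    0.165] tcp [ 0.6632 -0.1913  0.3335] d in target tool mm [  0.  -29.5   5.2] in present [ -0.2 -29.5   5.4] err 0.0 0.0 [-0.42  0.41  1.56 -0.08  1.33 -2.01]
[0.06  0.    0.165] tcp [ 0.6383 -0.1925  0.3335] d in target tool mm [ -0.  -24.6   4.3] in present [ -0.1 -24.6   4.5] err 0.0 0.0 [-0.44  0.36  1.62 -0.08  1.32 -2.03]
[0.038 0.    0.165] tcp [ 0.6163 -0.1935  0.3335] d in target tool mm [ -0.  -21.7   3.8] in present [ -0.1 -21.6   4. ] err 0.0 0.0 [-0.45  0.31  1.68 -0.09  1.3  -2.04]
```

```bash

python3 -m jog '[{"x":-30,"y":17.5,"z":0,"rx":0,"ry":0,"rz":0,"grip":1},{"x":-30,"y":17.5,"z":0,"rx":0,"ry":0,"rz":0,"grip":1},{"x":-30,"y":17.5,"z":0,"rx":0,"ry":0,"rz":0,"grip":1},{"x":-30,"y":17.5,"z":0,"rx":0,"ry":0,"rz":0,"grip":1},{"x":-30,"y":17.5,"z":0,"rx":0,"ry":0,"rz":0,"grip":1},{"x":-25,"y":15,"z":0,"rx":0,"ry":0,"rz":0,"grip":1},{"x":0,"y":0,"z":0,"rx":0,"ry":0,"rz":0,"grip":1},{"x":0,"y":0,"z":0,"rx":0,"ry":0,"rz":0,"grip":1}]'
python3 p4.py
python3 - <<'E'
from h import *
from plant import read_camera
for n in ["scene","top"]:
    c=read_camera(n); pickle.dump(c,open(n+"2.pkl","wb"))
crop(load("scene2.pkl"),0,0,512,384,1.5,"s7.png"); crop(load("top2.pkl"),150,90,250,180,3,"t7.png")
E
```

```text
time: 10.32
eef_pos: [0.6891, -0.1796, 0.4261]
tcp_rot: [0.69, 0.718, -0.066, -0.064]
contact_force: [-0.2, -0.1, 0.2]
opening: 0.002
t 10.32 q [-0.389  0.383  1.417 -0.075  1.509 -1.989] tcp [ 0.6891 -0.1796  0.4261] tip [ 0.6575 -0.1806  0.256 ]
axes x [-0.04   0.999  0.001] y [ 0.982  0.039 -0.183] z [-0.183 -0.006 -0.983] F [-0.18 -0.15  0.2 ] op 0.0
turn [-0.5 -0.2 -0.4]
[0.115 0.    0.26 ] tcp [ 0.6932 -0.1899  0.4285] d in target tool mm [-10.4   3.1  -2.9] in present [-10.4   3.2  -3. ] err 0.0 0.0 [-0.4   0.39  1.4  -0.08  1.51 -2.01]
[0.115 0.    0.165] tcp [ 0.6932 -0.1899  0.3335] d in target tool mm [ 0.  16.5 93.6] in present [-0.1 17.4 93.4] err 0.0 0.0 [-0.4   0.47  1.48 -0.08  1.36 -2.  ]
[0.085 0.    0.165] tcp [ 0.6632 -0.1913  0.3335] d in target tool mm [  0.  -29.5   5.2] in present [ -0.2 -29.5   5.5] err 0.0 0.0 [-0.42  0.41  1.56 -0.08  1.33 -2.01]
[0.06  0.    0.165] tcp [ 0.6383 -0.1925  0.3335] d in target tool mm [ -0.  -24.6   4.3] in present [ -0.2 -24.6   4.6] err 0.0 0.0 [-0.44  0.36  1.62 -0.08  1.32 -2.03]
[0.038 0.    0.165] tcp [ 0.6163 -0.1935  0.3335] d in target tool mm [ -0.  -21.7   3.8] in present [ -0.2 -21.6   4. ] err 0.0 0.0 [-0.45  0.31  1.68 -0.09  1.3  -2.04]
```

View pics/s7.png

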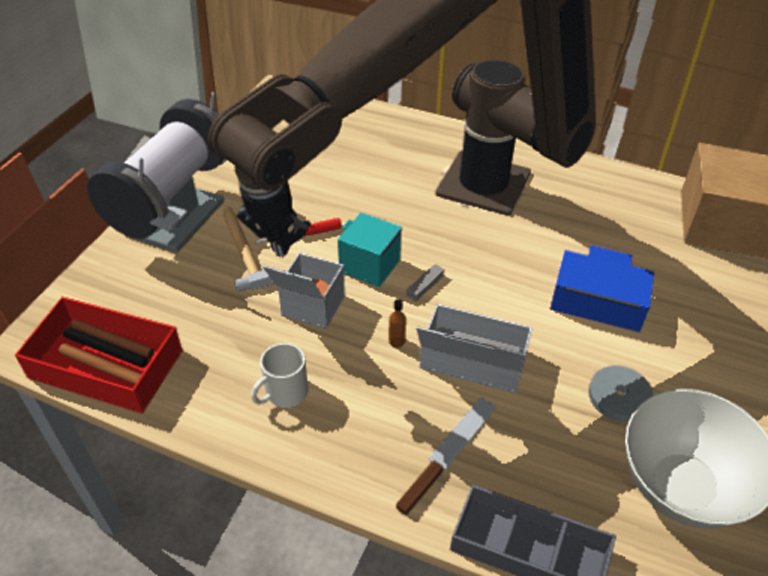

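View pics/t7.png

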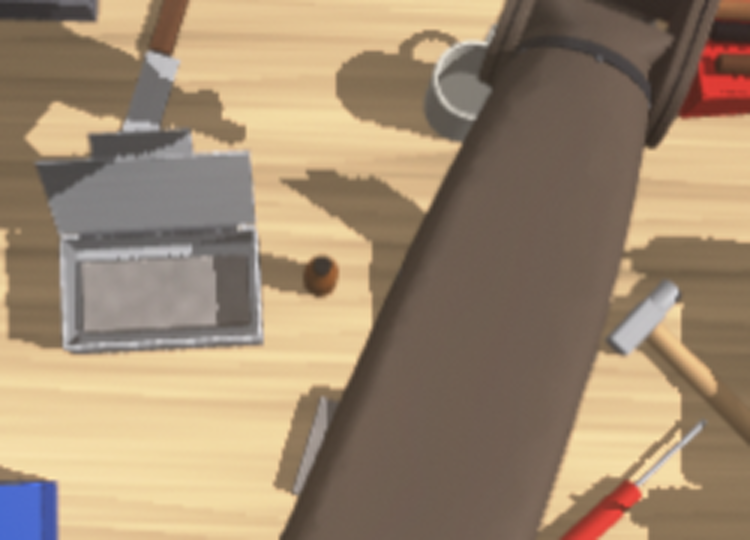

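The case is open at its stop and sits where it was. The gripper is above and behind the tin lid, so I'll descend behind it.

```bash

python3 -m jog '[{"x":-5,"y":6,"z":4,"rx":0,"ry":0,"rz":0,"grip":1},{"x":-5,"y":3,"z":14,"rx":0,"ry":0,"rz":0,"grip":1},{"x":0,"y":3,"z":18,"rx":0,"ry":0,"rz":0,"grip":1},{"x":0,"y":3,"z":18,"rx":0,"ry":0,"rz":0,"grip":1},{"x":0,"y":3,"z":18,"rx":0,"ry":0,"rz":0,"grip":1},{"x":0,"y":3,"z":18,"rx":0,"ry":0,"rz":0,"grip":1},{"x":0,"y":0,"z":0,"rx":0,"ry":0,"rz":0,"grip":1},{"x":0,"y":0,"z":0,"rx":0,"ry":0,"rz":0,"grip":1}]'
python3 p4.py
python3 - <<'E'
from h import *
from plant import read_camera
for n in ["scene","wrist"]:
    c=read_camera(n); pickle.dump(c,open(n+"2.pkl","wb"))
crop(load("scene2.pkl"),140,130,120,90,6,"s8.png"); crop(load("wrist2.pkl"),0,0,512,384,1,"w8.png")
E
```

```text
time: 11.08
eef_pos: [0.6932, -0.1868, 0.3349]
tcp_rot: [0.689, 0.719, -0.066, -0.064]
contact_force: [0.1, -0.9, 0.5]
opening: -0.002
t 11.08 q [-0.396  0.464  1.478 -0.078  1.367 -1.988] tcp [ 0.6932 -0.1868  0.3349] tip [ 0.6616 -0.1879  0.1648]
axes x [-0.043  0.999  0.001] y [ 0.982  0.043 -0.183] z [-0.182 -0.007 -0.983] F [ 0.15 -0.94  0.47] op -0.0
turn [-0.5 -0.1 -0.2]
[0.115 0.    0.26 ] tcp [ 0.6932 -0.1899  0.4285] d in target tool mm [ -3.1 -16.4 -92.1] in present [ -3.  -17.2 -91.9] err 0.0 0.0 [-0.4   0.39  1.4  -0.08  1.51 -2.01]
[0.115 0.    0.165] tcp [ 0.6932 -0.1899  0.3335] d in target tool mm [ 0.  16.5 93.6] in present [-0.1 17.3 93.4] err 0.0 0.0 [-0.4   0.47  1.48 -0.08  1.36 -2.  ]
[0.085 0.    0.165] tcp [ 0.6632 -0.1913  0.3335] d in target tool mm [  0.  -29.5   5.2] in present [ -0.1 -29.5   5.5] err 0.0 0.0 [-0.42  0.41  1.56 -0.08  1.33 -2.01]
[0.06  0.    0.165] tcp [ 0.6383 -0.1925  0.3335] d in target tool mm [ -0.  -24.6   4.3] in present [ -0.1 -24.6   4.6] err 0.0 0.0 [-0.44  0.36  1.62 -0.08  1.32 -2.03]
[0.038 0.    0.165] tcp [ 0.6163 -0.1935  0.3335] d in target tool mm [ -0.  -21.7   3.8] in present [ -0.1 -21.6   4. ] err 0.0 0.0 [-0.45  0.31  1.68 -0.09  1.3  -2.04]
```

View pics/s8.png

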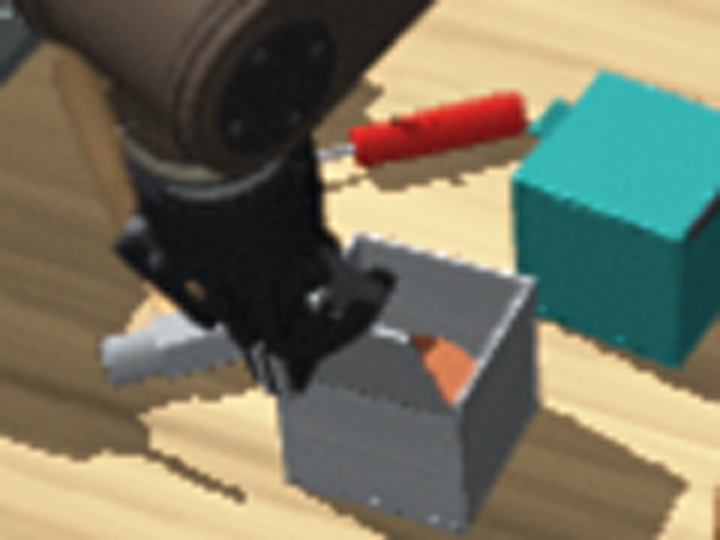

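View pics/w8.png

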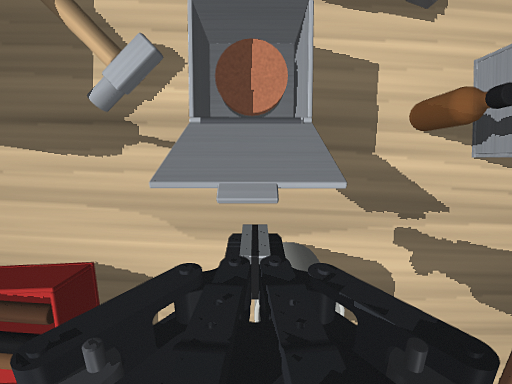

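The tips are centred behind the tin lid (wrist view: tips at 255,235, lip at 248,192), about 20 mm short of contact. I'll push slowly toward the robot.

```bash

python3 -m jog '[{"x":0,"y":-5,"z":0.9,"rx":0,"ry":0,"rz":0,"grip":1},{"x":0,"y":-5,"z":0.9,"rx":0,"ry":0,"rz":0,"grip":1},{"x":0,"y":-5,"z":0.9,"rx":0,"ry":0,"rz":0,"grip":1},{"x":0,"y":-5,"z":0.9,"rx":0,"ry":0,"rz":0,"grip":1},{"x":0,"y":-4,"z":0.7,"rx":0,"ry":0,"rz":0,"grip":1},{"x":0,"y":-4,"z":0.7,"rx":0,"ry":0,"rz":0,"grip":1},{"x":0,"y":-4,"z":0.7,"rx":0,"ry":0,"rz":0,"grip":1}]'
python3 -m jog '[{"x":0,"y":-4,"z":0.7,"rx":0,"ry":0,"rz":0,"grip":1},{"x":0,"y":-4,"z":0.7,"rx":0,"ry":0,"rz":0,"grip":1},{"x":0,"y":-4,"z":0.7,"rx":0,"ry":0,"rz":0,"grip":1},{"x":0,"y":-4,"z":0.7,"rx":0,"ry":0,"rz":0,"grip":1},{"x":0,"y":-4,"z":0.7,"rx":0,"ry":0,"rz":0,"grip":1}]'
python3 p4.py | head -2
python3 - <<'E'
from h import *
from plant import read_camera
for n in ["scene","wrist"]:
    c=read_camera(n); pickle.dump(c,open(n+"2.pkl","wb"))
crop(load("scene2.pkl"),140,130,120,90,6,"s9.png"); crop(load("wrist2.pkl"),0,0,512,384,1,"w9.png")
E
```

```text
time: 11.77
eef_pos: [0.6608, -0.1888, 0.3376]
tcp_rot: [0.689, 0.719, -0.065, -0.062]
contact_force: [-0.6, 0.7, 1.3]
opening: 0.005
time: 12.18
eef_pos: [0.6406, -0.1896, 0.3374]
tcp_rot: [0.689, 0.719, -0.065, -0.062]
contact_force: [-0.1, -0.1, 0.2]
opening: -0.0
t 12.18 q [-0.43   0.357  1.617 -0.084  1.329 -2.017] tcp [ 0.6406 -0.1896  0.3374] tip [ 0.6096 -0.191   0.1672]
axes x [-0.043  0.999 -0.   ] y [ 0.983  0.042 -0.179] z [-0.179 -0.008 -0.984] F [-0.12 -0.11  0.25] op -0.0
```

View pics/w9.png

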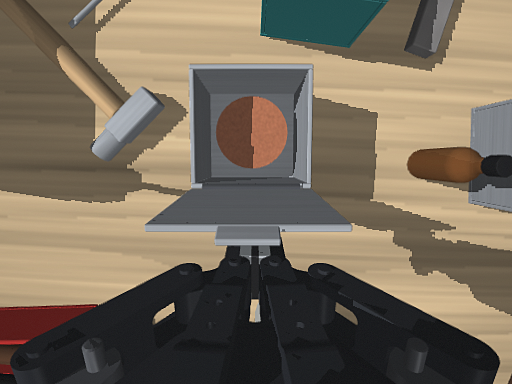

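View pics/s9.png

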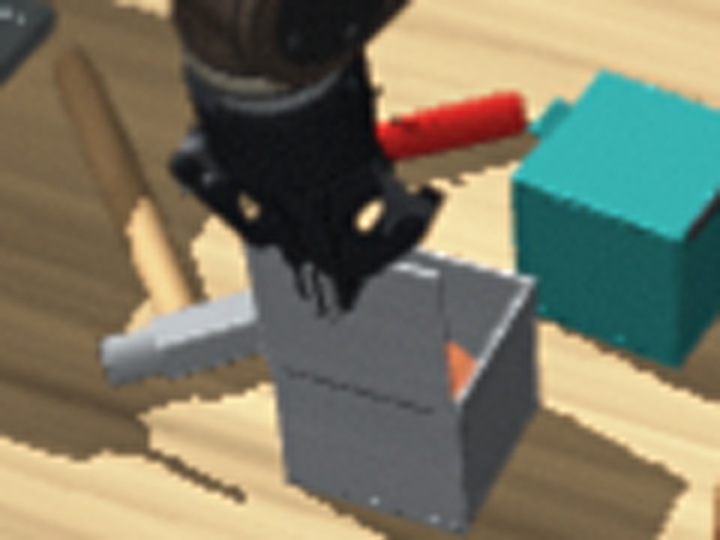

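The lid is moving up with the tips behind it. A little further should take it over.

```bash

python3 -m jog '[{"x":0,"y":-4,"z":0.7,"rx":0,"ry":0,"rz":0,"grip":1},{"x":0,"y":-4,"z":0.7,"rx":0,"ry":0,"rz":0,"grip":1},{"x":0,"y":-4,"z":0.7,"rx":0,"ry":0,"rz":0,"grip":1},{"x":0,"y":-4,"z":0.7,"rx":0,"ry":0,"rz":0,"grip":1}]'
python3 -m jog '[{"x":0,"y":-4,"z":0.7,"rx":0,"ry":0,"rz":0,"grip":1},{"x":0,"y":-4,"z":0.7,"rx":0,"ry":0,"rz":0,"grip":1},{"x":0,"y":-4,"z":0.7,"rx":0,"ry":0,"rz":0,"grip":1},{"x":0,"y":0,"z":0,"rx":0,"ry":0,"rz":0,"grip":1}]'
python3 p4.py | head -2
python3 - <<'E'
from h import *
from plant import read_camera
for n in ["scene","wrist"]:
    c=read_camera(n); pickle.dump(c,open(n+"2.pkl","wb"))
crop(load("scene2.pkl"),140,130,120,90,6,"s10.png"); crop(load("wrist2.pkl"),0,0,512,384,1,"w10.png")
E
```

```text
time: 12.62
eef_pos: [0.6244, -0.1903, 0.3376]
tcp_rot: [0.689, 0.719, -0.065, -0.062]
contact_force: [0.2, 0.3, -0.2]
opening: -0.003
time: 12.95
eef_pos: [0.6119, -0.1908, 0.3376]
tcp_rot: [0.689, 0.719, -0.065, -0.062]
contact_force: [0.3, 0.1, 0.4]
opening: 0.0
t 12.95 q [-0.45   0.3    1.688 -0.088  1.313 -2.034] tcp [ 0.6119 -0.1908  0.3376] tip [ 0.5808 -0.1922  0.1674]
axes x [-0.042  0.999 -0.   ] y [ 0.983  0.042 -0.18 ] z [-0.18  -0.008 -0.984] F [0.34 0.13 0.36] op 0.0
```

View pics/w10.png

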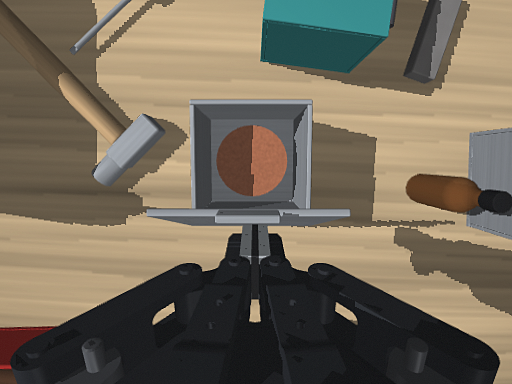

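View pics/s10.png

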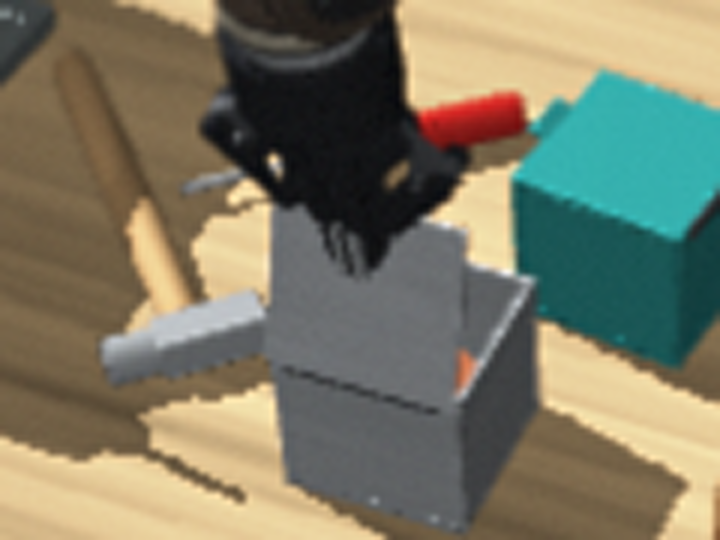

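The lid is about upright. I'll keep going.

```bash

python3 -m jog '[{"x":0,"y":-4,"z":0.7,"rx":0,"ry":0,"rz":0,"grip":1},{"x":0,"y":-4,"z":0.7,"rx":0,"ry":0,"rz":0,"grip":1},{"x":0,"y":-4,"z":0.7,"rx":0,"ry":0,"rz":0,"grip":1},{"x":0,"y":0,"z":0,"rx":0,"ry":0,"rz":0,"grip":1}]'
python3 p4.py | head -2
python3 - <<'E'
from h import *
from plant import read_camera
for n in ["scene","wrist"]:
    c=read_camera(n); pickle.dump(c,open(n+"2.pkl","wb"))
crop(load("scene2.pkl"),140,130,120,90,6,"s11.png"); crop(load("wrist2.pkl"),0,0,512,384,1,"w11.png")
E
```

```text
time: 13.38
eef_pos: [0.5998, -0.1913, 0.3377]
tcp_rot: [0.689, 0.719, -0.065, -0.062]
contact_force: [-0.6, 0.1, -0.7]
opening: -0.001
t 13.38 q [-0.459  0.277  1.718 -0.09   1.307 -2.042] tcp [ 0.5998 -0.1913  0.3377] tip [ 0.5687 -0.1927  0.1675]
axes x [-0.042  0.999 -0.   ] y [ 0.983  0.042 -0.18 ] z [-0.179 -0.008 -0.984] F [-0.62  0.09 -0.66] op -0.0
```

View pics/w11.png

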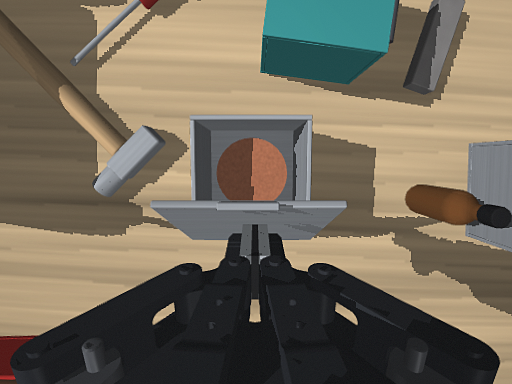

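View pics/s11.png

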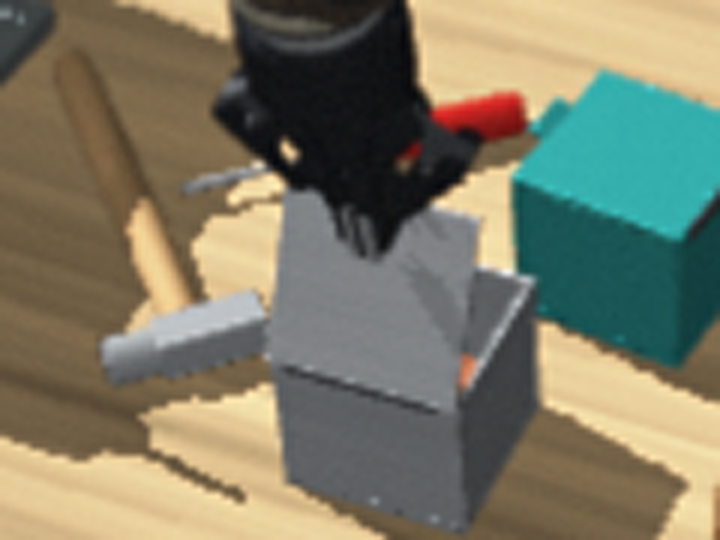

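It's now past upright, seemingly starting to fall. I'll hold still and let time pass.

```bash

python3 -m jog '[{"x":0,"y":0,"z":0,"rx":0,"ry":0,"rz":0,"grip":1},{"x":0,"y":0,"z":0,"rx":0,"ry":0,"rz":0,"grip":1},{"x":0,"y":0,"z":0,"rx":0,"ry":0,"rz":0,"grip":1},{"x":0,"y":0,"z":0,"rx":0,"ry":0,"rz":0,"grip":1},{"x":0,"y":0,"z":0,"rx":0,"ry":0,"rz":0,"grip":1},{"x":0,"y":0,"z":0,"rx":0,"ry":0,"rz":0,"grip":1}]'
python3 - <<'E'
from h import *
from plant import read_camera
for n in ["wrist"]:
    c=read_camera(n); pickle.dump(c,open(n+"2.pkl","wb"))
crop(load("wrist2.pkl"),0,0,512,384,1,"w12.png")
E
```

```text
time: 13.98
eef_pos: [0.6005, -0.1913, 0.3377]
tcp_rot: [0.689, 0.719, -0.065, -0.062]
contact_force: [-1.7, -0.9, 0.0]
opening: 0.001
```

View pics/w12.png

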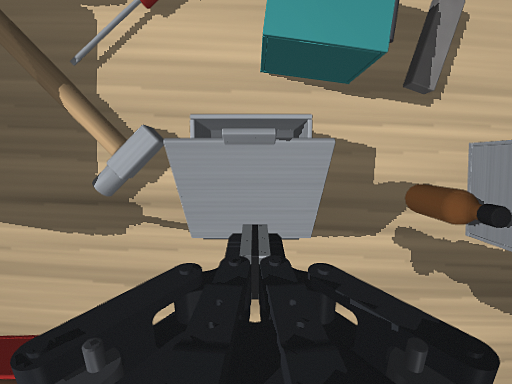

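The lid is falling shut on its own. I'll lift the hand straight up and clear.

```bash

python3 -m jog '[{"x":0,"y":0,"z":-8,"rx":0,"ry":0,"rz":0,"grip":1},{"x":0,"y":0,"z":-16,"rx":0,"ry":0,"rz":0,"grip":1},{"x":0,"y":0,"z":-20,"rx":0,"ry":0,"rz":0,"grip":1},{"x":0,"y":0,"z":-20,"rx":0,"ry":0,"rz":0,"grip":1},{"x":0,"y":0,"z":-20,"rx":0,"ry":0,"rz":0,"grip":1},{"x":0,"y":0,"z":-16,"rx":0,"ry":0,"rz":0,"grip":1},{"x":0,"y":0,"z":-8,"rx":0,"ry":0,"rz":0,"grip":1},{"x":0,"y":0,"z":0,"rx":0,"ry":0,"rz":0,"grip":1}]'
python3 -m jog '[{"x":-25,"y":-20,"z":-5,"rx":0,"ry":0,"rz":0,"grip":1},{"x":-25,"y":-20,"z":-5,"rx":0,"ry":0,"rz":0,"grip":1},{"x":-25,"y":-20,"z":-5,"rx":0,"ry":0,"rz":0,"grip":1},{"x":-25,"y":-20,"z":-5,"rx":0,"ry":0,"rz":0,"grip":1},{"x":-25,"y":-20,"z":-5,"rx":0,"ry":0,"rz":0,"grip":1},{"x":-25,"y":-10,"z":-5,"rx":0,"ry":0,"rz":0,"grip":1},{"x":0,"y":0,"z":0,"rx":0,"ry":0,"rz":0,"grip":1},{"x":0,"y":0,"z":0,"rx":0,"ry":0,"rz":0,"grip":1}]'
python3 - <<'E'
from h import *
from plant import read_camera
log()
for n in ["scene","top"]:
    c=read_camera(n); pickle.dump(c,open(n+"3.pkl","wb"))
crop(load("scene3.pkl"),0,0,512,384,1.5,"s13.png"); crop(load("scene3.pkl"),140,130,220,165,3.6,"s13b.png"); crop(load("top3.pkl"),150,90,250,180,3.2,"t13.png")
E
```

```text
time: 14.7
eef_pos: [0.6202, -0.1905, 0.4474]
tcp_rot: [0.689, 0.719, -0.064, -0.059]
contact_force: [0.4, -0.3, 0.3]
opening: -0.001
time: 15.37
eef_pos: [0.5226, -0.3459, 0.4923]
tcp_rot: [0.69, 0.718, -0.065, -0.063]
contact_force: [-0.7, 0.2, -0.4]
opening: 0.002
t 15.37 q [-0.731  0.154  1.576 -0.125  1.543 -2.33 ] tcp [ 0.5226 -0.3459  0.4923] tip [ 0.4915 -0.347   0.3221]
axes x [-0.04   0.999  0.001] y [ 0.983  0.039 -0.18 ] z [-0.179 -0.006 -0.984] F [-0.7   0.16 -0.4 ] op 0.0
```

View pics/s13.png

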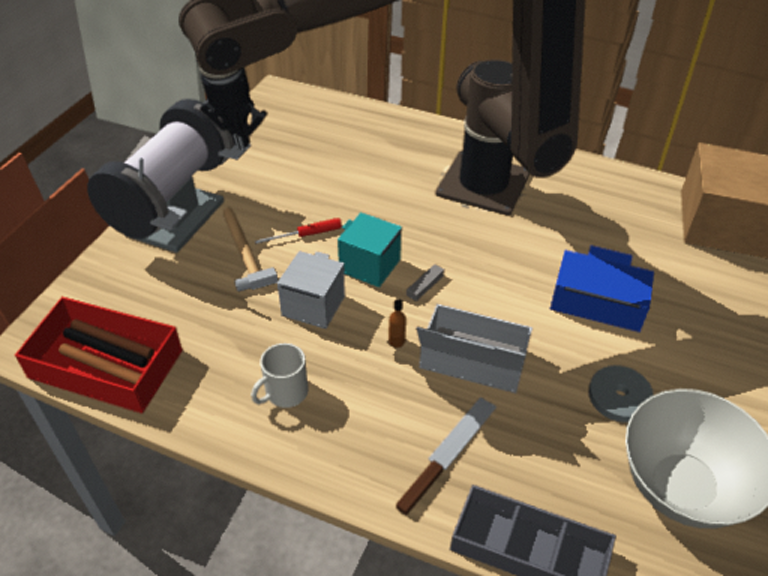

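View pics/s13b.png

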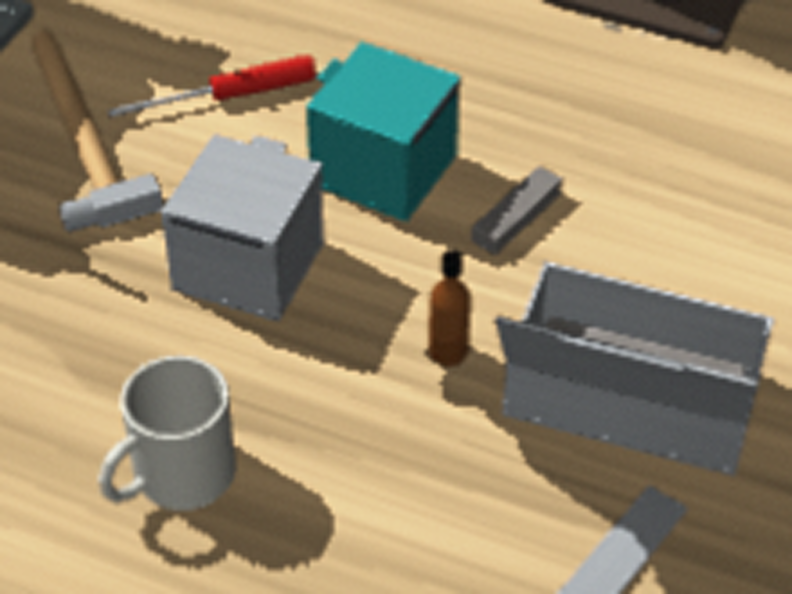

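View pics/t13.png

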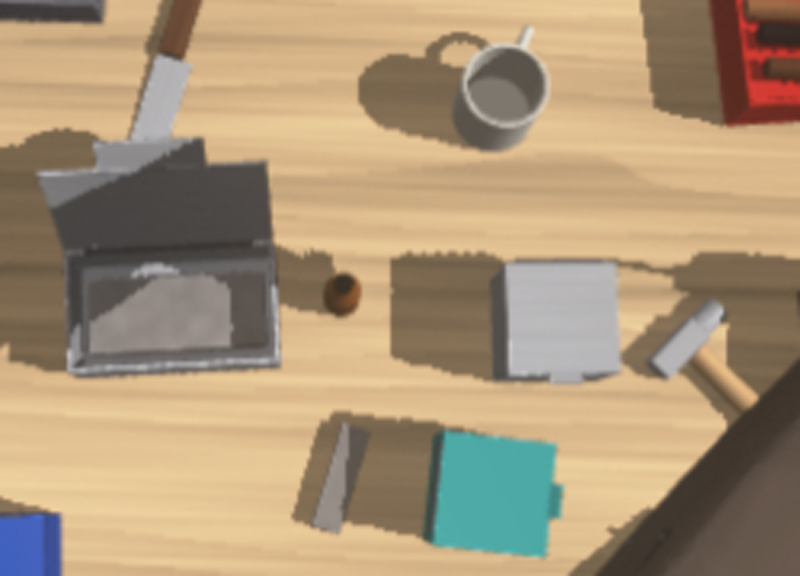

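The tin lid is shut and the case lid rests open. Base corners agree with the first picture to within about 1 px, the hand is clear at 0.32 m, and nothing else has moved. Handing in.

```bash
python3 -c "
from plant import get_state, sign_off
s=get_state(); print(s['time'],abs(s['dq']).max(),s['contact_force']); print(sign_off())"
```

```text
15.4667 0.01851940429768073 [-0.4210462   0.28777072 -0.20893954]
the job is handed in; nothing more can be done
None
```

Both lids are done as asked, and I handed the job in at about 15.5 s.

- **Long case:** with the fingers shut, I slid the tips in under the lip from the side, lifted the lid along its arc, and eased it past upright. It fell back onto its stop and stays open. The force readings I took were about 1–2 N.
- **Square tin:** I pushed the lid from behind with the fingertips until it passed upright. It then fell shut on its own.
- **Last checks:** the final scene and top pictures show the case lid leaning open and the tin lid flat shut. The base corners I compared on both boxes are within about 1 px of the first picture. The other things and the look-alikes look untouched by eye. The hand is clear, with the tips about 0.32 m up and the force reading at noise level.
- **What disagreed:** three early calls were refused whole until every row carried all its keys. The tin lid went over about 10 mm later than I had computed. No other check failed.

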